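# Pry a split retaining ring out of a bearing housing with a hook pick

## Task

Take the hook pick from its stand, get its foot under the end of the split retaining ring where the pick slot is, spring that end up out of the bore and draw the ring out with the pick until it lies flat on the blank end of the housing, wholly clear of the bore and not hanging over the housing's edges. Use only the pick on the ring: the gripper must not touch it. Finally put the pick back upright in its stand, and do not disturb the bearing cone, the tin or the spanner.

Things in the scene. Friction and masses are not known exactly. Their poses are not given: they have to be found in the camera images.
- housing: Fixed bearing housing: green rectangular block with a machined steel top face, 314 x 160 mm, 50 mm high. Origin on the bore's axis at bench level; x points from the bore to the blank (solid, flat) end; the block spans x -82 to +232, y -80 to +80 mm, top face at z 50.
- bore_face (a point): Centre of the bore at the top face; axes as the housing's. The bore: a round pocket, radius 61.5, down to a flat ledge 14 mm below the top face, on which the ring lies; inside radius 40 it goes on down to a floor 30 mm below the top face. Two small spring balls in the pocket wall, at +60 and -60 deg from x, hold the ring down: springing it past them takes about 3 to 10 N at the slot.
- slot_floor (a point): Point on the floor of the pick slot, 50 mm from the bore's axis along the housing's x, 23 mm below the top face; axes as the housing's. The slot is a channel 20 mm wide along x, cut through the ledge from the deep bore (radius 40) out to 62 mm from the axis; 9 mm high between its floor and the ring's underside. 
- lip (a point): Middle of the fixed lip on the bore's side away from the blank end (157 to 203 deg from the housing's x), at the top face. It is 3.5 mm thick and reaches in to radius 55 over the ring, so the ring can leave only by raising its side at the slot and then moving along the housing's +x.
- ring: Loose split retaining ring, dark steel, outer diameter 120, inner 100, 8 mm thick, about 0.2 kg, starting on the ledge in the bore (its top 6 mm below the top face, radial play 1.5 mm). Origin at the centre of its underside, z up. It is split from -38 to -10 deg about z from its x axis, which starts along the housing's x within 2 deg.
- ring_end (a point): Spot on the ring to lift, over the pick slot: mid-section, 55 mm from the ring's axis along its x, half-way up its thickness, 10 mm from the ring's end at -10 deg. Axes as the ring's.
- pick_handle (a point): Loose hook pick, 160 mm tall, about 0.18 kg, upright in its stand. This is the centre of its black 22 x 22 mm square handle, 79 mm tall; z up, x the way the foot points. A guard plate 52 x 52 mm lies 39 to 45 mm below this point; below it a steel shank 8 x 8 mm on the same axis, ending in the foot.
- pick_foot (a point): Bottom of the pick: underside of its foot on the axis of the shank, 120 mm below the handle's centre. The foot is flat, 5 mm thick, 10 mm wide, and reaches 13 mm from the axis along the pick's x (9 mm beyond the shank's face). Foot and shank are polished and slippery (friction 0.2).
- stand_mouth (a point): Centre of the open top of the pick's fixed stand: blue square tube 85 mm high, opening 38 x 38 mm, 62 x 62 mm outside. The pick hangs in it by its guard, which rests on the rim (handle's centre 45 mm above this point, foot 75 mm below). x: the way the foot points at the start, within 3 deg.
- cone: Bystander: loose roller bearing cone, 100 mm diameter, 40 mm high, origin at the centre of its underside.
- tin: Bystander: loose grey tin, 70 mm diameter, 85 mm high, origin at the centre of its underside.
- spanner: Bystander: loose spanner 200 mm long lying flat, origin at its middle.

How it is judged:
By the outcome, as a careful person would: the job done as asked, in the order asked, and still so for the second after the job is handed in, with the robot touching nothing.
It also fails if it takes over 61 s, if anything falls off the work surface, if the arm or the gripper's body presses on something with over 40 N, if the wrist force passes 120 N, or if a joint passes its speed limit or range.

## Robot

A 7-joint arm with a two-finger parallel gripper is mounted at the origin on the work surface. World frame = base frame: x ahead of the robot, y to its left, z up, the work surface at z = 0. Lengths are in m, angles in rad, forces in N, time in s.
With the tool pointing down it reaches from about 0.425 to 0.925 m from the base axis. Payload 6.8 kg.
Tool frame: the origin (TCP) lies on the centre line of the jaws, within the pads' length; the fingertips stand 8 mm ahead of it and the grasp point (between the pads) lies 11 mm behind it (r.finger_overhang is the distance from the TCP to the fingertips, in m); x points along the fingers, z is the direction in which the jaws open and shut, and the axes are right-handed (so a half turn about x gives the same grasp; the last joint's range is limited). The gripper opens to 85 mm and grips with 20 to 120 N. Pads are 22 mm wide; open, the fingers measure 114 mm over their backs; the gripper's body (76 mm by 85 mm) begins 54 mm behind the grasp point. The pads swing forward as they close: fully open they stand 13 mm farther back than shut.
Start: joints at [-1.278, 0.477, 0.022, 1.555, -0.011, 1.109, -0.083], TCP at [0.263, 0.622, 0.211] pointing down, gripper open.
Joint ranges: [-2.96, 2.96], [-0.34, 2.1], [-1.41, 1.46], [0.24, 2.44], [-1.37, 4.51], [0.17, 1.92], [-2.96, 2.96]. Speed limits (rad/s): [2.39, 2.39, 3.14, 3.14, 3.14, 3.14, 3.14].

## Interface

Orientations are given as a rotation vector (axis times angle).
In Python, from bench import r gives the robot as it stands. The module is installed in compiled form; this text tells all that it offers.
- The arm moves only by the tool play_rows, never from a script. Its argument "plan" is a list of rows, each a list of 5 numbers: the opening, from -1 (shut) to 1 (fully open), then the shift along the world's x, y, z in m, then the turn about the world's z in rad. A call has 1 to 10 rows; each row is the pose to reach, as a shift and turn from the pose commanded when the call began; what a row does not reach only later rows make up. A row lasts 1/10 s, in which the tool goes at most 50 mm and 8.59 degrees, less where a joint would pass 70% of its speed; a pose out of reach is approached as far as the arm can. A call with a gripper value outside its range is refused whole. The fingers move at their own pace and stop on an object; "force" is the grip in N (left out, the last holds). Time passes only in rows, so rows that repeat a pose let the fingers close. It gives the time, the measured TCP pose, the force and the opening at its end, in the units of the state.
- r.get_obs(): the state, without advancing time (a new reading comes with each control period).
- r.grab_frame(name): name is "scene" or "top"; returns a dict with "pixels" (384x512x3 uint8, blue, green, red), "z_map" (384x512 float32, m along the optical axis (not along the pixel's ray), 0 where there is no reading), "vfov" (degrees; the focal length in pixels is half the picture's height over the tangent of half this angle, whatever the lens; pixels are square), "cx", "cy" (the principal point, pixels), "D" ([k1, k2, p1, p2, k3] as OpenCV has them; the pictures are not rectified), "R" (3x3) and "t" (3): a world point X has camera coordinates R X + t. Camera axes: x right, y down, z forward; pixel columns grow to the right and rows downward; lengths in m; the calibration is good to about 2 mm. A picture is of the moment at which its call begins.
- r.hand_in(): hands the job in, once; it reports no verdict.
Trained networks look in a picture, given as the dict that the camera call returned (one of the last four; its "shot" number tells which), for a name from the list of things; names that differ only in an ending like _2 or _b are one class to them, and where a whole thing is asked for, a point or a joint stands for the part that bears it (a point fixed in the world has none). Each returns a list of dicts, best first, with "conf" (0 to 1); they miss things now and then, are a little off and sometimes report something else, mostly with a low value. They report only what shows in the picture. A call takes as long as a camera call.
- r.outline_of(picture, label): "mask" (384x512 bool, what is visible of it) and "bbox" ([left, top, right, bottom] as shares, 0 to 1, of the picture: columns of its width, rows of its height, round what is visible of it).
- r.pinpoint(picture, label): "position" ([column, row] as shares, 0 to 1, of the picture: columns of its width, rows of its height: a listed point, or the origin of a listed thing).
The state is a dict: "clock": time; "joints": joint angles; "qvel": joint speeds; "tau": joint torques, N m; "tcp_pos": TCP position; "orientation": TCP orientation; "contact_force": force on the tool from outside, world axes, zero at the start; "moment": the same for the moment, N m; "grip_width": finger opening in m.
Only numpy, scipy, OpenCV 4.12 (cv2) and the standard library are available. Lean on these libraries where they do the work, as an engineer would, in place of code of your own. Each camera call takes 0.05 s, during which the arm holds its last target.

## Working session

There is one attempt and no reset: what is moved stays moved. The work goes in short steps, Python scripts to look and compute and a tool call to move; the robot and the scene stay as the last step left them, time stands still between calls to the robot, and variables do not carry over. Pictures are saved under pics/ and viewed, and the job is handed in when it is done.

Besides the shell and the picture viewer there is one more tool, called after "Call:" by a JSON object that holds its "fn" and its "kwargs". play_rows: Moves the arm, as the interface text tells. Its arguments: {"type":"object","properties":{"plan":{"type":"array","items":{"type":"array","items":{"type":"number"}}},"force":{"type":"number"}},"required":["plan"]}

```bash
mkdir -p pics; cat > h.py <<'E'
import numpy as np, cv2
from bench import r
def K(p):
    f=p["pixels"].shape[0]/2/np.tan(np.radians(p["vfov"])/2)
    return np.array([[f,0,p["cx"]],[0,f,p["cy"]],[0,0,1]])
def ray(p,uv):
    u=cv2.undistortPoints(np.array([[uv]],float),K(p),np.array(p["D"],float))[0,0]
    R=np.array(p["R"]);t=np.array(p["t"])
    return -R.T@t, R.T@np.array([u[0],u[1],1.])
def at_z(p,uv,z):
    o,d=ray(p,uv); return o+d*(z-o[2])/d[2]
def at_depth(p,uv):
    z=p["z_map"][int(round(uv[1])),int(round(uv[0]))]; o,d=ray(p,uv); return o+d*z
def proj(p,X):
    R=np.array(p["R"]);t=np.array(p["t"],float)
    q,_=cv2.projectPoints(np.array(X,float).reshape(-1,3),cv2.Rodrigues(R)[0],t,K(p),np.array(p["D"],float)); return q[:,0]
def save(p,n,s=1.5):
    cv2.imwrite("pics/"+n,cv2.resize(p["pixels"],None,fx=s,fy=s,interpolation=cv2.INTER_CUBIC))
E
python3 - <<'E'
from h import *
o=r.get_obs();print({k:np.round(v,3) for k,v in o.items()})
for n in ["scene","top"]:
    p=r.grab_frame(n);save(p,n+"0.png");print(n,p["vfov"],p["D"],-np.array(p["R"]).T@np.array(p["t"]))
    for l in ["housing","bore_face","slot_floor","lip","ring","ring_end","pick_handle","pick_foot","stand_mouth","cone","tin","spanner"]:
        for d in r.pinpoint(p,l)[:2]:
            uv=np.array(d["position"])*[512,384]
            try: print(l,round(d["conf"],2),uv.round(1),at_depth(p,uv).round(4))
            except Exception as e: print(l,uv,e)
E
```

```text
{'clock': np.float64(0.0), 'joints': array([-1.278,  0.478,  0.022,  1.556, -0.012,  1.109, -0.083]), 'qvel': array([-0.001, -0.001, -0.001,  0.003, -0.   ,  0.   ,  0.001]), 'tau': array([-1.0000e-03, -5.9645e+01,  1.6070e+00, -2.8119e+01,  1.2000e-02,
        9.0000e-03, -0.0000e+00]), 'tcp_pos': array([0.263, 0.621, 0.21 ]), 'orientation': array([-0.91 ,  1.374,  0.908]), 'contact_force': array([-0.922, -0.192,  0.157]), 'moment': array([-0.023, -0.008,  0.022]), 'grip_width': np.float64(0.085)}
scene 46.043274627496984 [-0.12023709  0.          0.          0.          0.        ] [1.17080442 0.287798   1.1251871 ]
housing 0.64 [302.1 194.7] [0.5442 0.1114 0.0197]
bore_face 0.93 [299.3 183.2] [0.5144 0.0894 0.0223]
slot_floor 0.98 [289.2 171.8] [0.5066 0.0524 0.0459]
lip 0.8 [316.7 199. ] [0.5561 0.1576 0.0503]
ring 0.53 [303.7 184.2] [0.5109 0.1017 0.0207]
ring_end 0.74 [290.6 171.5] [0.5029 0.0553 0.0444]
pick_handle 0.91 [386.  200.9] [0.5451 0.3268 0.1569]
pick_handle 0.29 [375.6 212.7] [0.5477 0.3161 0.0897]
stand_mouth 0.95 [377.2 211.3] [0.5474 0.3182 0.0988]
cone 0.71 [184
[... 210 characters left out ...]
06281  0.          0.          0.          0.        ] [0.47582352 0.01085929 0.94732219]
housing 0.85 [214.2 233.3] [0.5252 0.0989 0.0197]
bore_face 0.22 [193.8 221.7] [0.5533 0.1486 0.0493]
slot_floor 0.81 [236.  239.5] [0.5086 0.0415 0.0281]
slot_floor 0.71 [122.7 231.3] [0.5263 0.3107 0.1001]
lip 0.6 [194.  222.9] [0.5503 0.1482 0.0478]
ring 0.35 [296.8 137.5] [ 0.791  -0.1266  0.0083]
ring_end 0.75 [231.6 242.8] [0.4998 0.0522 0.0418]
pick_handle 0.62 [113.6 229.2] [0.5271 0.3088 0.1631]
stand_mouth 0.57 [123.6 229. ] [0.5317 0.3088 0.0998]
cone 0.75 [362.2 233.7] [ 0.5235 -0.2971  0.0015]
tin 0.59 [174.5 144.3] [0.7473 0.197  0.085 ]
spanner 0.77 [296.6 137.1] [ 0.7921 -0.126   0.0088]
```

View pics/scene0.png

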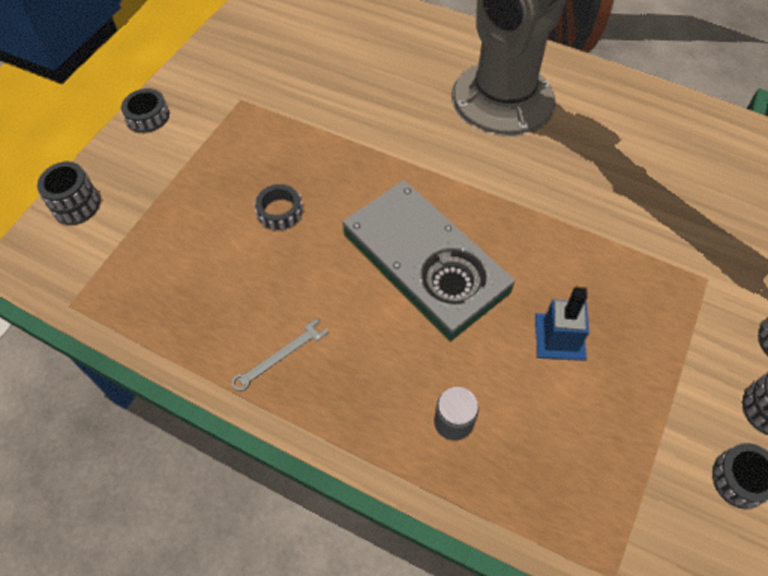

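View pics/top0.png

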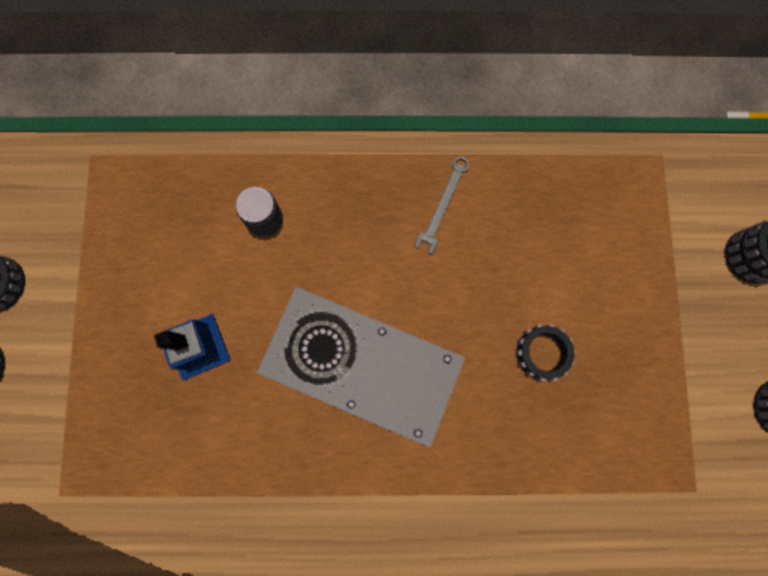

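Both pictures show the housing with the bore at its +y end (scene 300,183; top 213,232), the stand and pick at scene (385,205), and the bystanders well clear. Next I fit the housing and the stand precisely.

```bash
cat >> h.py <<'E'
def cloud(p):
    H,W=p["z_map"].shape
    vv,uu=np.mgrid[0:H,0:W]
    u=cv2.undistortPoints(np.stack([uu,vv],-1).reshape(-1,1,2).astype(float),K(p),np.array(p["D"],float))[:,0]
    z=p["z_map"].reshape(-1,1); c=np.c_[u*z,z]
    X=(c-np.array(p["t"]))@np.array(p["R"])
    X[z[:,0]<=0]=np.nan
    return X.reshape(H,W,3)
E
python3 - <<'E'
from h import *
from scipy.spatial import cKDTree
for n in ["scene","top"]:
    p=r.grab_frame(n);X=cloud(p)
    for l,z0 in [("housing",.05),("stand_mouth",.085),("cone",.04),("tin",.085)]:
        ms=r.outline_of(p,l)
        if not ms: print(n,l,"none");continue
        m=ms[0]["mask"]
        Z=X[...,2]
        if l=="housing":
            g=m&(abs(Z-z0)<.006)
            pts=X[g]; print("med z",np.median(pts[:,2]))
            # outer boundary via pixels on plane z=0.05
            cs,_=cv2.findContours(cv2.morphologyEx(g.astype(np.uint8),cv2.MORPH_CLOSE,np.ones((3,3))),cv2.RETR_EXTERNAL,cv2.CHAIN_APPROX_NONE)
            c=max(cs,key=cv2.contourArea)[:,0]
            q=np.array([at_z(p,x,.05)[:2] for x in c])
            rect=cv2.minAreaRect((q*1000).astype(np.float32));print(n,l,ms[0]["conf"],rect, cv2.boxPoints(rect).round(1).tolist())
        else: print(n,l,ms[0]["conf"],m.sum(),np.nanmedian(X[m],0),np.nanmin(X[m],0),np.nanmax(X[m],0))
    # stand/pick region
    for (ulo,uhi,vlo,vhi) in [((350,410,185,245) if n=="scene" else (95,160,205,260))]:
        sub=X[vlo:vhi,ulo:uhi].reshape(-1,3)
        for zl,zh in [(.08,.098),(.085,.095),(.165,.19),(.1,.165)]:
            s=sub[(sub[:,2]>zl)&(sub[:,2]<zh)]
            if len(s)>3: print(n,zl,zh,len(s),s.mean(0).round(4),s.min(0).round(4),s.max(0).round(4),cv2.minAreaRect((s[:,:2]*1000).astype(np.float32)))
    c=p["pixels"]
    for nm,(a,b,cc,d) in {"h":(220,350,120,230) if n=="scene" else (165,315,185,300),"s":(345,415,180,245) if n=="scene" else (90,165,200,260)}.items():
        cv2.imwrite(f"pics/z_{n}_{nm}.png",cv2.resize(c[cc:d,a:b],None,fx=5,fy=5,interpolation=cv2.INTER_CUBIC))
E
```

```text
med z 0.050781647133383526
scene housing 0.76 ((500.2996520996094, 31.903976440429688), (317.2330017089844, 165.12945556640625), 67.16973876953125) [[362.70001220703125, -82.30000305175781], [514.9000244140625, -146.3000030517578], [637.9000244140625, 146.10000610351562], [485.70001220703125, 210.10000610351562]]
scene stand_mouth 0.55 838 [0.55986055 0.32181609 0.03071241] [ 0.50501859  0.27171898 -0.00063469] [0.59321849 0.37831025 0.09137792]
scene cone 0.73 596 [ 0.52143296 -0.2883628   0.03377541] [ 0.47735274 -0.33324312 -0.00188334] [ 0.56999244 -0.23927817  0.04464819]
scene tin 0.81 840 [0.78333603 0.21508295 0.0831563 ] [ 0.70405302  0.17938173 -0.00177297] [0.80725797 0.24873493 0.09261618]
scene 0.08 0.098 410 [0.543  0.3236 0.0892] [0.4953 0.283  0.0801] [0.5743 0.363  0.0971] ((534.4078979492188, 323.86236572265625), (64.050048828125, 65.07980346679688), 21.66567611694336)
scene 0.085 0.095 311 [0.5419 0.3227 0.0903] [0.4953 0.284  0.0851] [0.5743 0.3618 0.095 ] ((534.66845703125, 323.9830627441406), (62.437557220458984, 63.82312774658203), 22.836048126220703)
scene 0.1
[... 1130 characters left out ...]
.0801] [0.5722 0.3495 0.0974] ((532.9600219726562, 321.71734619140625), (63.04950714111328, 63.899654388427734), 22.90910530090332)
top 0.085 0.095 352 [0.531  0.3129 0.0897] [0.4965 0.2824 0.085 ] [0.5695 0.3459 0.0949] ((532.5997924804688, 320.9334716796875), (61.322566986083984, 62.7503547668457), 22.986343383789062)
top 0.165 0.19 93 [0.534  0.3199 0.1686] [0.5229 0.3077 0.165 ] [0.5452 0.3331 0.1726] ((534.1464233398438, 320.2143859863281), (20.967775344848633, 21.977123260498047), 18.916343688964844)
top 0.1 0.165 133 [0.5325 0.3124 0.1347] [0.5209 0.3067 0.1008] [0.5475 0.3253 0.1648] ((532.2962646484375, 313.90020751953125), (15.485264778137207, 28.15538215637207), 73.46163177490234)
```

View pics/z_scene_h.png

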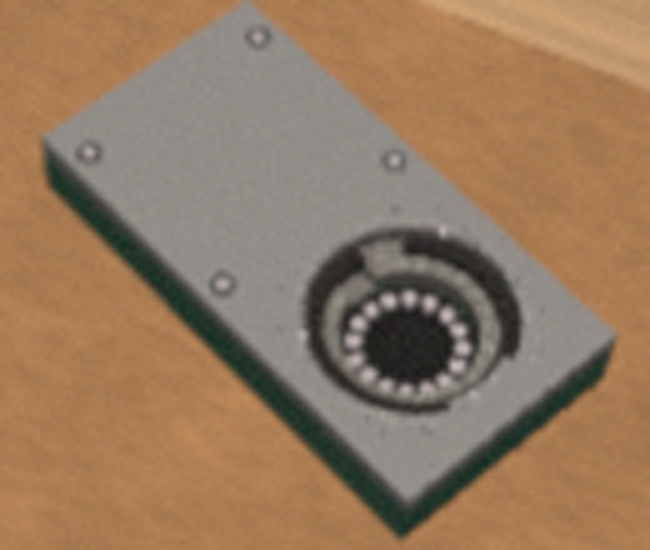

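View pics/z_top_h.png

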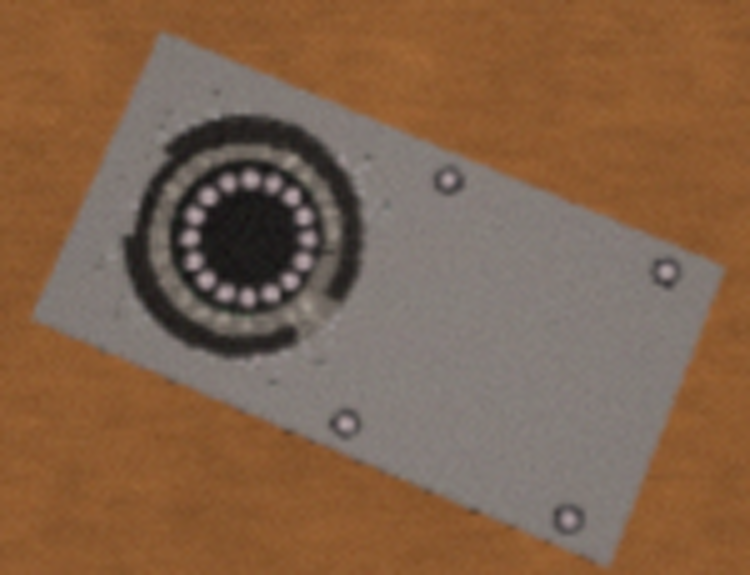

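View pics/z_scene_s.png

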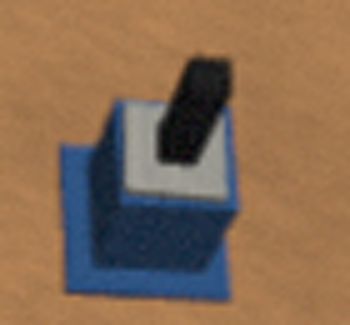

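View pics/z_top_s.png

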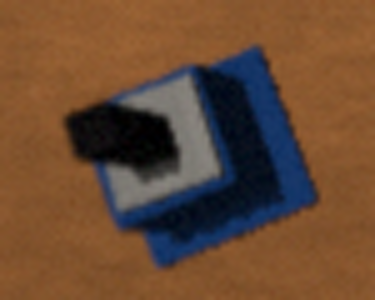

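```bash
python3 - <<'E'
from h import *
from scipy.spatial.transform import Rotation as Ro
o=r.get_obs();M=Ro.from_rotvec(o["orientation"]).as_matrix();print(M.round(3), np.degrees(np.arctan2(M[1,2],M[0,2])))
B=np.array([.5285,.0994]);a=np.radians(247.1);ex=np.array([np.cos(a),np.sin(a)]);ey=np.array([-ex[1],ex[0]])
for n in ["scene","top"]:
    p=r.grab_frame(n)
    for l,z in [("bore_face",.05),("slot_floor",.027),("lip",.05),("ring",.036),("ring_end",.04),("pick_handle",.13),("stand_mouth",.085)]:
        for d in r.pinpoint(p,l)[:1]:
            P=at_z(p,np.array(d["position"])*[512,384],z); w=P[:2]-B
            print(n,l,round(d["conf"],2),P.round(4),"housing",(w@ex).round(4),(w@ey).round(4))
E
```

```text
[[-0.    -0.921  0.39 ]
 [ 0.     0.39   0.921]
 [-1.     0.     0.   ]] 67.03539136278266
scene bore_face 0.57 [0.5257 0.1017 0.05  ] housing -0.001 -0.0035
scene slot_floor 0.79 [0.5086 0.0492 0.027 ] housing 0.054 0.0012
scene lip 0.97 [0.5514 0.1554 0.05  ] housing -0.0605 -0.0007
scene ring 0.82 [0.5248 0.1132 0.036 ] housing -0.0112 -0.0088
scene ring_end 0.87 [0.5072 0.0516 0.04  ] housing 0.0523 -0.001
scene pick_handle 0.91 [0.5348 0.3268 0.13  ] housing -0.2119 -0.0827
scene stand_mouth 0.73 [0.5391 0.3218 0.085 ] housing -0.209 -0.0768
top bore_face 0.88 [0.5325 0.1003 0.05  ] housing -0.0024 0.0034
top slot_floor 0.89 [0.5058 0.0446 0.027 ] housing 0.0593 0.0004
top lip 0.81 [0.5565 0.1472 0.05  ] housing -0.055 0.0072
top ring_end 0.92 [0.4931 0.0497 0.04  ] housing 0.0596 -0.0133
top pick_handle 0.8 [0.53   0.3228 0.13  ] housing -0.2064 -0.0855
top stand_mouth 0.73 [0.5386 0.3108 0.085 ] housing -0.1986 -0.073
```

The zooms show the ring split beside the slot at about -24° from the housing's x, as expected, and the pick upright in the stand, whose yaw is 22.9° modulo 90°. The averaged estimates are:

| Item | Estimate |
|---|---|
| Bore centre | (0.5285, 0.0994) |
| Housing x direction | 247.1° |
| Pick handle | (0.534, 0.322) |

I'll move over the handle first.

Call:
{"fn": "play_rows", "kwargs": {"plan": [[1,0.271,-0.3,0.02,-0.77],[1,0.271,-0.3,0.02,-0.77],[1,0.271,-0.3,0.02,-0.77],[1,0.271,-0.3,0.02,-0.77],[1,0.271,-0.3,0.02,-0.77],[1,0.271,-0.3,0.02,-0.77],[1,0.271,-0.3,0.02,-0.77],[1,0.271,-0.3,0.02,-0.77],[1,0.271,-0.3,0.02,-0.77],[1,0.271,-0.3,0.02,-0.77]], "force": 100}}

```text
clock: 3.6
tcp_pos: [0.5358, 0.3195, 0.2309]
orientation: [-0.31, 1.548, 0.31]
contact_force: [-0.4, -0.0, 0.2]
grip_width: 0.0856
```

```bash
cat >> h.py <<'E'
from scipy.spatial.transform import Rotation as Ro
def st():
    o=r.get_obs();M=Ro.from_rotvec(o["orientation"]).as_matrix()
    print(round(float(o["clock"]),2),o["tcp_pos"].round(4),"yaw",np.degrees(np.arctan2(M[1,2],M[0,2])).round(2),"F",np.round(o["contact_force"],1),"M",np.round(o["moment"],2),"w",round(float(o["grip_width"]),4),"qv",np.abs(o["qvel"]).max().round(3),"j7",o["joints"][6].round(2))
    return o
E
python3 - <<'E'
from h import *
st()
p=r.grab_frame("scene");save(p,"a.png");st()
E
```

```text
3.6 [0.5358 0.3195 0.2309] yaw 22.66 F [-0.4 -0.   0.2] M [ 0.03 -0.01  0.01] w 0.0856 qv 0.054 j7 -0.13
3.65 [0.5343 0.3216 0.2306] yaw 22.87 F [-1.6  0.9  0.1] M [ 0.01  0.   -0.02] w 0.0853 qv 0.034 j7 -0.13
```

View pics/a.png

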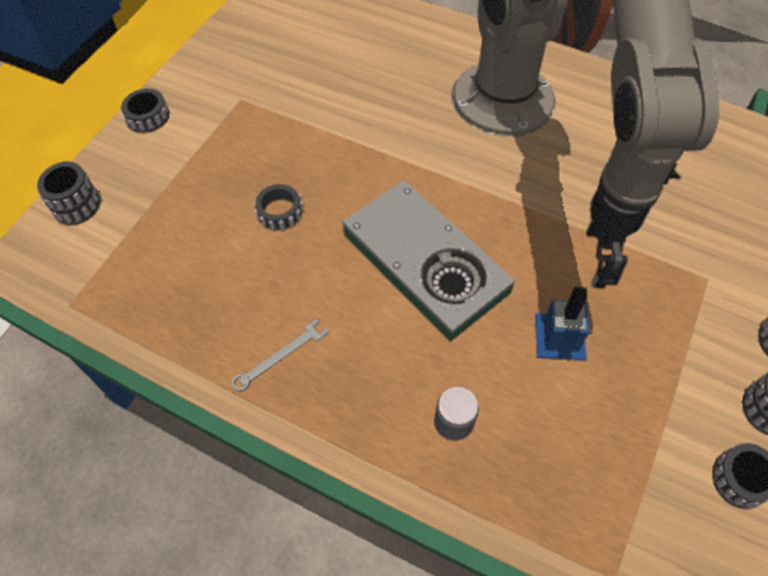

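```bash
python3 - <<'E'
from h import *
o=st()
p=r.grab_frame("scene")
print(proj(p,[o["tcp_pos"],[.534,.322,.17],[.534,.322,.13]])*1.5)
cv2.imwrite("pics/b.png",cv2.resize(p["pixels"][120:250,330:460],None,fx=5,fy=5,interpolation=cv2.INTER_CUBIC))
E
```

```text
3.65 [0.5343 0.3216 0.2306] yaw 22.87 F [-1.6  0.9  0.1] M [ 0.01  0.   -0.02] w 0.0853 qv 0.034 j7 -0.13
[[589.30883895 271.62945049]
 [580.29035691 291.02230917]
 [574.57427548 302.89774031]]
```

View pics/b.png

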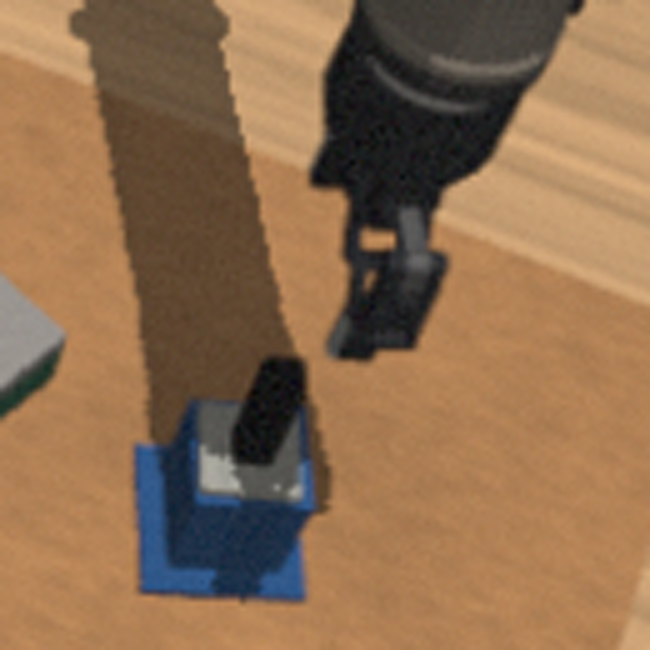

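```bash
python3 - <<'E'
from h import *
o=st()
for n in ["scene","top"]:
    p=r.grab_frame(n);X=cloud(p);X=X.reshape(-1,3)
    for lo,hi in [(.215,.235),(.235,.25),(.25,.27),(.29,.32),(.32,.36)]:
        s=X[(X[:,2]>lo)&(X[:,2]<hi)&(X[:,0]>.3)&(X[:,0]<.8)&(X[:,1]>.1)&(X[:,1]<.6)]
        if len(s)>3: print(n,lo,hi,len(s),s.mean(0).round(3),s.min(0).round(3),s.max(0).round(3),cv2.minAreaRect((s[:,:2]*1000).astype(np.float32)))
save(p,"c.png")
E
```

```text
3.7 [0.5334 0.3228 0.2304] yaw 23.0 F [0.2 0.5 0.2] M [ 0.02  0.04 -0.  ] w 0.0855 qv 0.021 j7 -0.13
scene 0.25 0.27 10 [0.52  0.314 0.268] [0.491 0.3   0.265] [0.582 0.336 0.27 ] ((537.4673461914062, 317.490234375), (93.52933502197266, 11.978495597839355), 15.555068016052246)
scene 0.29 0.32 91 [0.564 0.329 0.309] [0.469 0.283 0.29 ] [0.605 0.363 0.32 ] ((536.0032958984375, 316.4417724609375), (150.12413024902344, 24.837766647338867), 28.329891204833984)
scene 0.32 0.36 337 [0.579 0.336 0.341] [0.468 0.284 0.32 ] [0.606 0.363 0.36 ] ((533.8269653320312, 319.88946533203125), (150.88912963867188, 37.63728332519531), 30.327327728271484)
top 0.25 0.27 16 [0.557 0.329 0.268] [0.488 0.295 0.264] [0.579 0.345 0.27 ] ((533.7554931640625, 313.72442626953125), (94.74494934082031, 18.900985717773438), 31.339336395263672)
top 0.29 0.32 263 [0.536 0.317 0.313] [0.461 0.282 0.29 ] [0.604 0.355 0.32 ] ((532.3228149414062, 319.66741943359375), (147.72361755371094, 23.233808517456055), 23.62738800048828)
top 0.32 0.36 564 [0.517 0.306 0.34 ] [0.461 0.282 0.32 ] [0.604 0.349 0.36 ] ((534.1334228515625, 315.5296630859375), (146.70458984375, 28.809797286987305), 19.373126983642578)
```

View pics/c.png

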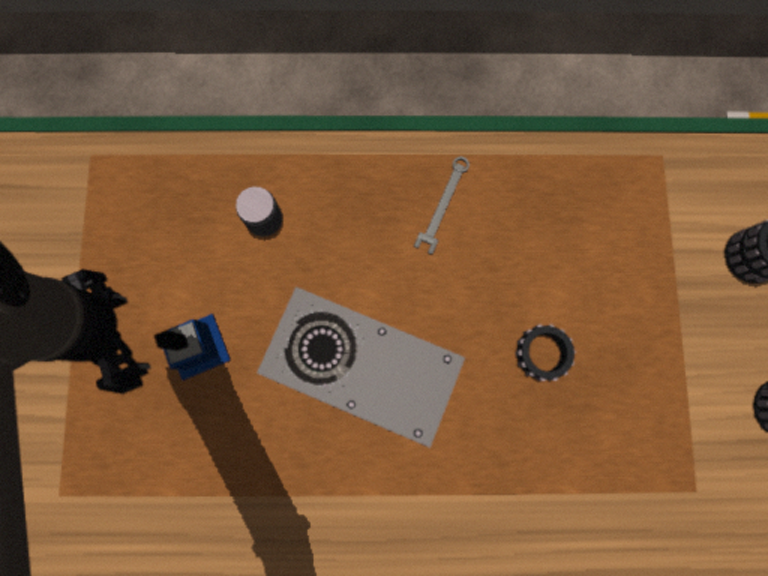

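```bash
python3 - <<'E'
from h import *
o=st();M=Ro.from_rotvec(o["orientation"]).as_matrix();print(M.round(3))
for n in ["scene","top"]:
    p=r.grab_frame(n);im=cv2.resize(p["pixels"],None,fx=4,fy=4,interpolation=cv2.INTER_CUBIC)
    for s in (-.048,.048):
        for dz,c in ((.005,(0,0,255)),(.025,(0,255,0)),(.045,(255,0,0))):
            q=proj(p,[o["tcp_pos"]+M[:,2]*s+[0,0,dz]])[0]*4
            cv2.circle(im,(int(q[0]+2),int(q[1]+2)),5,c,-1)
    u,v=(405,185) if n=="scene" else (90,225)
    cv2.imwrite(f"pics/d_{n}.png",im[(v-70)*4:(v+70)*4,max(0,(u-75)*4):(u+75)*4])
    # depth profile
    X=cloud(p); s=X[(X[...,2]>.18)&(X[...,2]<.3)&(X[...,0]>.4)&(X[...,0]<.7)&(X[...,1]>.2)&(X[...,1]<.5)]
    print(n,np.sort(s[:,2])[:10].round(3))
E
```

```text
3.8 [0.5329 0.3235 0.2304] yaw 23.1 F [-0.1  0.3  0.7] M [0.02 0.   0.02] w 0.0849 qv 0.004 j7 -0.13
[[-0.001 -0.392  0.92 ]
 [ 0.001  0.92   0.392]
 [-1.     0.001 -0.001]]
scene [0.265 0.265 0.266 0.266 0.267 0.267 0.267 0.268 0.269 0.269]
top [0.263 0.264 0.266 0.266 0.266 0.267 0.267 0.267 0.267 0.267]
```

View pics/d_scene.png

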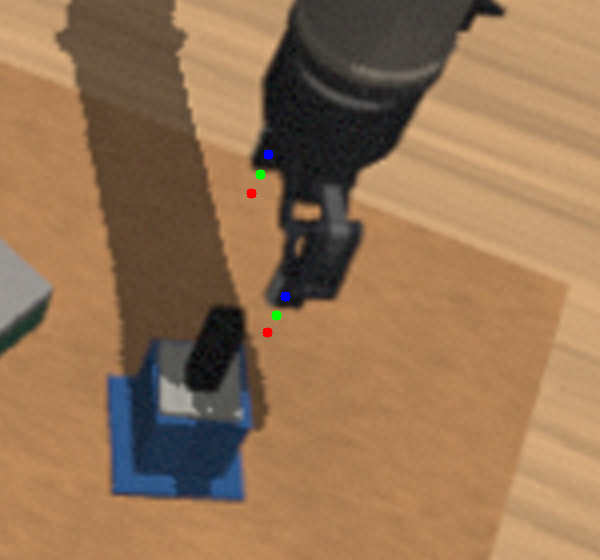

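View pics/d_top.png

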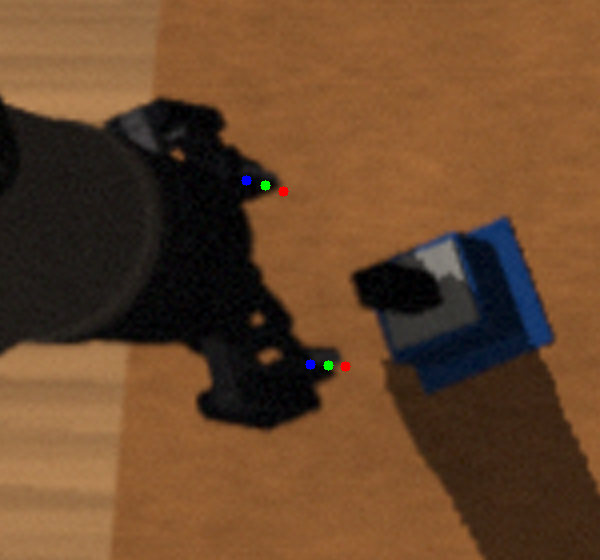

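Call:
{"fn": "play_rows", "kwargs": {"plan": [[1,0.001,-0.001,-0.04,0],[1,0.001,-0.001,-0.08,0],[1,0.001,-0.001,-0.118,0],[1,0.001,-0.001,-0.118,0],[1,0.001,-0.001,-0.118,0]]}}

```text
clock: 4.4
tcp_pos: [0.5351, 0.3211, 0.113]
orientation: [-0.315, 1.548, 0.314]
contact_force: [0.5, -0.6, 0.9]
grip_width: 0.0856
```

```bash
python3 - <<'E'
from h import *
st()
for n in ["scene","top"]:
    p=r.grab_frame(n);im=cv2.resize(p["pixels"],None,fx=4,fy=4,interpolation=cv2.INTER_CUBIC)
    u,v=(385,205) if n=="scene" else (120,225)
    cv2.imwrite(f"pics/e_{n}.png",im[(v-70)*4:(v+70)*4,max(0,(u-75)*4):(u+75)*4])
st()
E
```

```text
4.4 [0.5351 0.3211 0.113 ] yaw 22.98 F [ 0.5 -0.6  0.9] M [-0.    0.01 -0.01] w 0.0856 qv 0.036 j7 -0.09
4.5 [0.5367 0.3217 0.115 ] yaw 22.94 F [ 0.  -0.6 -0.1] M [ 0.01 -0.03 -0.02] w 0.0856 qv 0.009 j7 -0.09
```

View pics/e_scene.png

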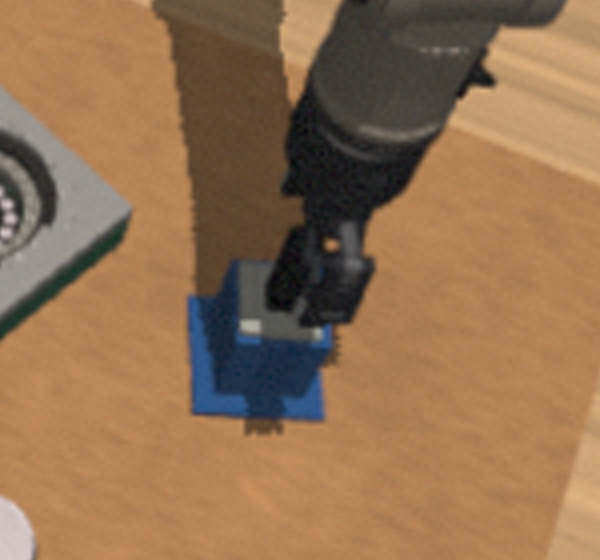

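View pics/e_top.png

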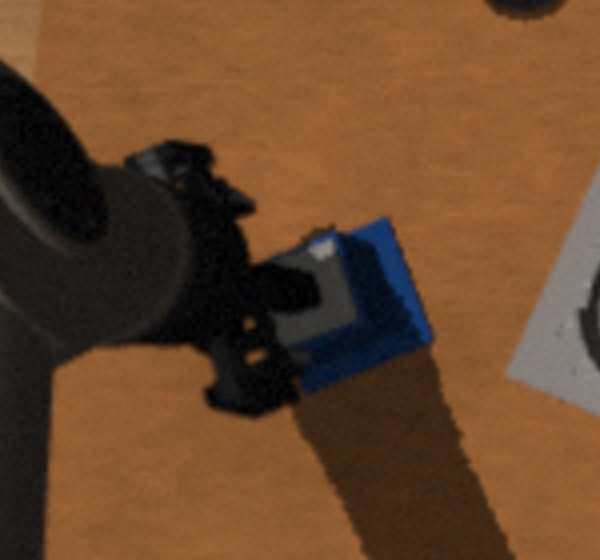

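The fingers straddle the handle above the guard (scene crop 300,290), so I'll close them.

Call:
{"fn": "play_rows", "kwargs": {"plan": [[-1,-0.001,0,-0.002,0],[-1,-0.001,0,-0.002,0],[-1,-0.001,0,-0.002,0],[-1,-0.001,0,-0.002,0],[-1,-0.001,0,-0.002,0],[-1,-0.001,0,-0.002,0],[-1,-0.001,0,-0.002,0]], "force": 100}}

```text
clock: 5.2
tcp_pos: [0.5347, 0.3207, 0.111]
orientation: [-0.313, 1.547, 0.314]
contact_force: [-1.2, 0.0, 4.8]
grip_width: 0.0209
```

```bash
python3 - <<'E'
from h import *
st()
E
```

```text
5.2 [0.5347 0.3207 0.111 ] yaw 22.91 F [-1.2  0.   4.8] M [-0.01  0.22  0.01] w 0.0209 qv 0.001 j7 -0.09
```

Call:
{"fn": "play_rows", "kwargs": {"plan": [[-1,0,0,0.01,0],[-1,0,0,0.03,0],[-1,0,0,0.05,0],[-1,0,0,0.075,0],[-1,0,0,0.1,0],[-1,0,0,0.13,0],[-1,0,0,0.13,0]]}}

```text
clock: 5.9
tcp_pos: [0.5364, 0.3215, 0.2451]
orientation: [-0.311, 1.542, 0.316]
contact_force: [0.1, 1.3, -2.1]
grip_width: 0.0209
```

```bash
python3 - <<'E'
from h import *
st()
for n in ["scene","top"]:
    p=r.grab_frame(n);im=cv2.resize(p["pixels"],None,fx=4,fy=4,interpolation=cv2.INTER_CUBIC)
    u,v=(395,200) if n=="scene" else (100,225)
    cv2.imwrite(f"pics/f_{n}.png",im[(v-70)*4:(v+70)*4,max(0,(u-75)*4):(u+75)*4])
    for l in ["pick_handle","pick_foot"]:
        for d in r.pinpoint(p,l)[:1]: print(n,l,d["conf"],(np.array(d["position"])*[512,384]).round(1),at_z(p,np.array(d["position"])*[512,384],.14 if "foot" in l else .26))
st()
E
```

```text
5.9 [0.5364 0.3215 0.2451] yaw 22.9 F [ 0.1  1.3 -2.1] M [ 0.02 -0.03 -0.07] w 0.0209 qv 0.067 j7 -0.13
scene pick_handle 0.61 [396.5 172. ] [0.52770227 0.32050319 0.26      ]
scene pick_foot 0.62 [383.3 201.1] [0.53784455 0.32142166 0.14      ]
top pick_handle 0.89 [ 89.7 223.6] [0.53178153 0.31943532 0.26      ]
top pick_foot 0.95 [114.2 225.9] [0.53619599 0.31672101 0.14      ]
6.2 [0.5335 0.32   0.239 ] yaw 22.92 F [ 0.3 -0.2 -2.4] M [0.02 0.01 0.  ] w 0.0211 qv 0.007 j7 -0.13
```

View pics/f_scene.png

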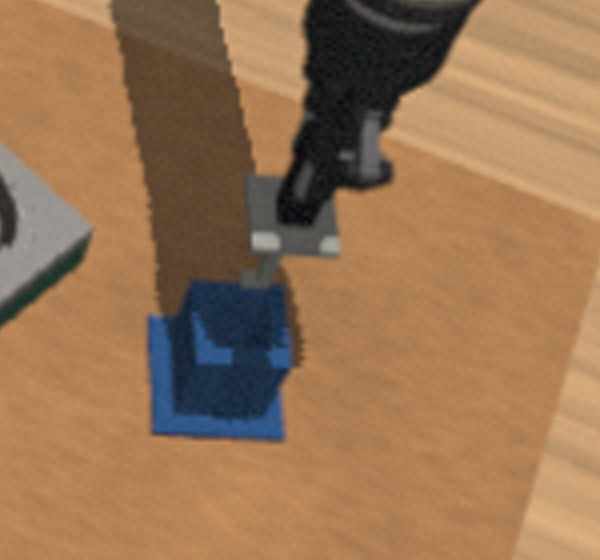

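View pics/f_top.png

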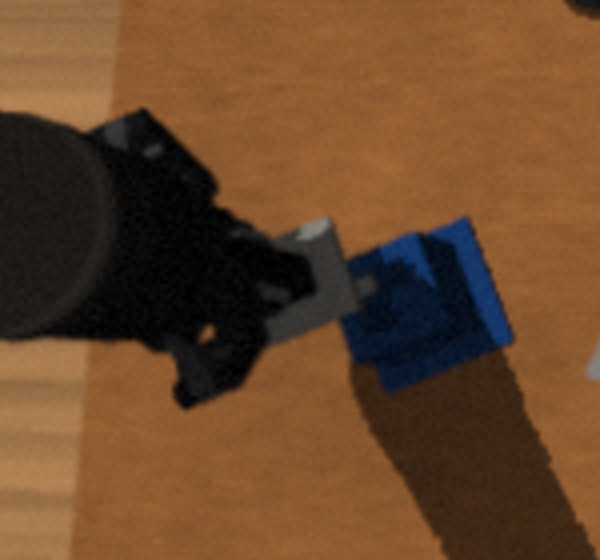

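The foot shows at top crop (365,285), pointing along -67° (toward -y). It therefore needs a turn of -45.8° to point along the housing's x. I'll move to hover over the deep bore at housing x=30.

Call:
{"fn": "play_rows", "kwargs": {"plan": [[-1,-0.001,-0.03,0,-0.1],[-1,-0.003,-0.06,0,-0.2],[-1,-0.005,-0.09,0,-0.3],[-1,-0.008,-0.12,0,-0.4],[-1,-0.01,-0.15,0,-0.5],[-1,-0.012,-0.18,0,-0.6],[-1,-0.015,-0.215,0,-0.7],[-1,-0.017,-0.2485,0,-0.8],[-1,-0.017,-0.2485,0,-0.8],[-1,-0.017,-0.2485,0,-0.8]], "force": 110}}

```text
clock: 7.2
tcp_pos: [0.5169, 0.0714, 0.2401]
orientation: [0.315, 1.549, -0.315]
contact_force: [-0.0, 0.1, -1.8]
grip_width: 0.0212
```

Call:
{"fn": "play_rows", "kwargs": {"plan": [[-1,0,0,-0.03,0],[-1,0,0,-0.06,0],[-1,0,0,-0.07,0],[-1,0,0,-0.07,0],[-1,0,0,-0.07,0]]}}

```text
clock: 7.7
tcp_pos: [0.518, 0.0726, 0.1713]
orientation: [0.313, 1.547, -0.313]
contact_force: [1.0, 0.0, -1.4]
grip_width: 0.0207
```

```bash
cat >> h.py <<'E'
B=np.array([.5285,.0994]);A=np.radians(247.1);ex=np.array([np.cos(A),np.sin(A)]);ey=np.array([-ex[1],ex[0]])
def hs(P): w=np.array(P[:2])-B; return np.array([w@ex,w@ey]).round(4)
def crops(tag,uv,half=(75,70)):
    ps={}
    for n in uv:
        p=r.grab_frame(n);im=cv2.resize(p["pixels"],None,fx=4,fy=4,interpolation=cv2.INTER_CUBIC)
        u,v=uv[n]
        cv2.imwrite(f"pics/{tag}_{n}.png",im[max(0,(v-half[1])*4):(v+half[1])*4,max(0,(u-half[0])*4):(u+half[0])*4]);ps[n]=p
    return ps
E
python3 - <<'E'
from h import *
o=st();print(hs(o["tcp_pos"]))
ps=crops("g",{"scene":(300,180),"top":(220,235)})
for n,p in ps.items():
    for d in r.pinpoint(p,"pick_foot")[:1]:
        uv=np.array(d["position"])*[512,384];P=at_z(p,uv,.07);print(n,d["conf"],uv.round(1),P.round(4),hs(P))
o=st();print(hs(o["tcp_pos"]))
E
```

```text
7.7 [0.518  0.0726 0.1713] yaw -22.86 F [ 1.   0.  -1.4] M [-0.   -0.04 -0.02] w 0.0207 qv 0.018 j7 -0.47
[0.0288 0.0008]
scene 0.96 [295.5 174.9] [0.5229 0.0775 0.07  ] [0.0223 0.0034]
7.9 [0.5182 0.0723 0.1717] yaw -22.91 F [ 0.3 -0.2 -2.5] M [-0.02 -0.01 -0.  ] w 0.0207 qv 0.005 j7 -0.47
[0.029 0.001]
```

View pics/g_scene.png

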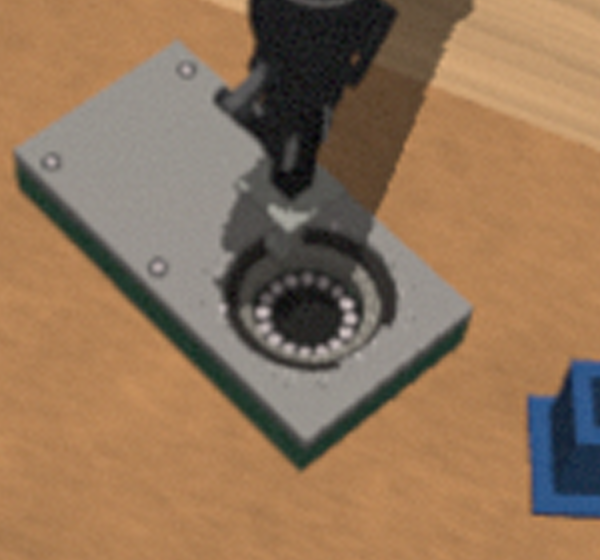

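View pics/g_top.png

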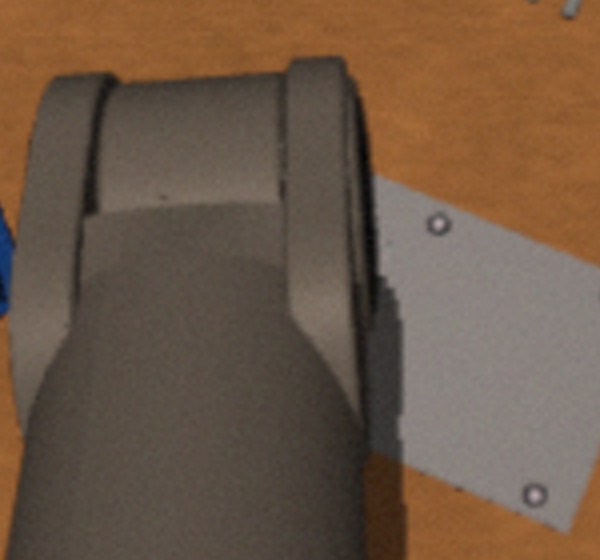

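```bash
python3 - <<'E'
from h import *
o=st();p=r.grab_frame("scene")
s=8;u0,v0,w,h=255,150,90,70
im=cv2.resize(p["pixels"][v0:v0+h,u0:u0+w],None,fx=s,fy=s,interpolation=cv2.INTER_CUBIC)
c=o["tcp_pos"];zf=c[2]-.101
bias=np.array([.001,.0012])
def L(a,b,col):
    q=(proj(p,[a,b])-[u0,v0]+.5)*s
    cv2.line(im,tuple(int(x) for x in q[0]),tuple(int(x) for x in q[1]),col,1)
def W(x,y,z,base): 
    P=base+ex*x+ey*y+bias; return [P[0],P[1],z]
F=[(-.004,-.005),(.013,-.005),(.013,.005),(-.004,.005)]
for z in (zf,zf+.005):
    for i in range(4): L(W(*F[i],z,c[:2]),W(*F[(i+1)%4],z,c[:2]),(0,255,255))
for x in (-.004,.004):
    for y in(-.004,.004): L(W(x,y,zf+.005,c[:2]),W(x,y,zf+.075,c[:2]),(0,255,0))
G=[(-.026,-.026),(.026,-.026),(.026,.026),(-.026,.026)]
for i in range(4): L(W(*G[i],zf+.081,c[:2]),W(*G[(i+1)%4],zf+.081,c[:2]),(255,255,0))
# bore circle top & slot
for R_,z,col in((.0615,.05,(0,0,255)),(.05,.044,(255,0,255)),(.04,.036,(255,128,0))):
    for k in range(72):
        a,b=np.radians(5*k),np.radians(5*k+5)
        L(W(R_*np.cos(a),R_*np.sin(a),z,B),W(R_*np.cos(b),R_*np.sin(b),z,B),col)
for y in(-.01,.01): L(W(.04,y,.027,B),W(.062,y,.027,B),(255,255,255))
cv2.imwrite("pics/ov.png",im)
E
```

```text
7.9 [0.5182 0.0723 0.1717] yaw -22.91 F [ 0.3 -0.2 -2.5] M [-0.02 -0.01 -0.  ] w 0.0207 qv 0.005 j7 -0.47
```

View pics/ov.png

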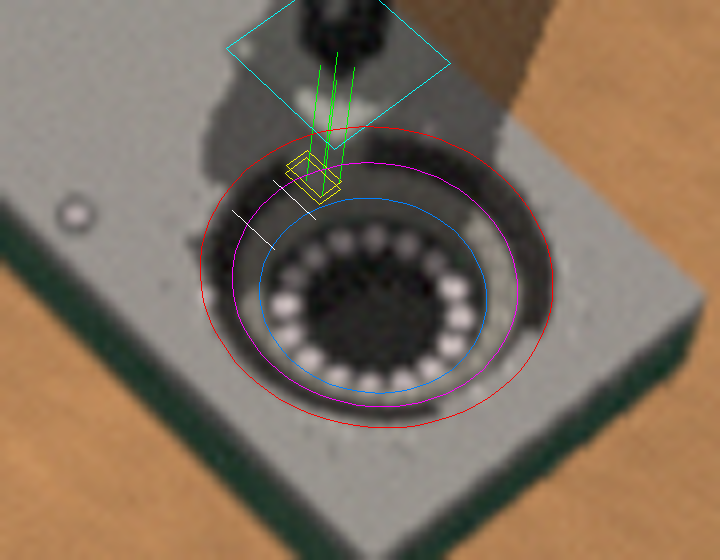

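The overlay of the pick, bore and slot model agrees with the picture to about 1-2 mm. The foot is at crop (315,180), just inside the slot. I'll lower it into the deep bore.

Call:
{"fn": "play_rows", "kwargs": {"plan": [[-1,-0.001,0,-0.015,0],[-1,-0.001,0,-0.025,0],[-1,-0.001,0,-0.035,0],[-1,-0.001,0,-0.0415,0],[-1,-0.001,0,-0.0415,0],[-1,-0.001,0,-0.0415,0]]}}

```text
clock: 8.55
tcp_pos: [0.5164, 0.0719, 0.1291]
orientation: [0.314, 1.548, -0.314]
contact_force: [-0.5, -0.8, -1.7]
grip_width: 0.021
```

```bash
python3 - <<'E'
from h import *
o=st();print(hs(o["tcp_pos"]))
p=r.grab_frame("scene")
cv2.imwrite("pics/i.png",cv2.resize(p["pixels"][150:220,255:345],None,fx=8,fy=8,interpolation=cv2.INTER_CUBIC))
o=st();print(hs(o["tcp_pos"]))
E
```

```text
8.55 [0.5164 0.0719 0.1291] yaw -22.93 F [-0.5 -0.8 -1.7] M [-0.03 -0.01  0.  ] w 0.021 qv 0.007 j7 -0.43
[ 0.03   -0.0004]
8.6 [0.5165 0.072  0.1293] yaw -22.93 F [-0.5 -0.5 -2.3] M [ 0.01  0.02 -0.01] w 0.0207 qv 0.004 j7 -0.43
[ 0.0299 -0.0003]
```

View pics/i.png

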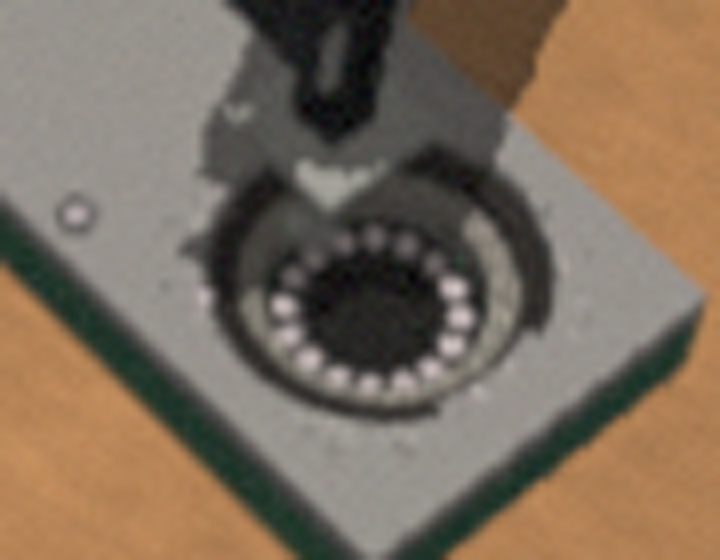

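Down with no contact force, in line with the slot (housing y ≈ 0). Next I'll advance along the slot.

Call:
{"fn": "play_rows", "kwargs": {"plan": [[-1,-0.001,-0.0025,0.001,0],[-1,-0.002,-0.0045,0.001,0],[-1,-0.003,-0.007,0.001,0],[-1,-0.004,-0.009,0.001,0],[-1,-0.004,-0.009,0.001,0]]}}

```text
clock: 9.1
tcp_pos: [0.5121, 0.0625, 0.1301]
orientation: [0.314, 1.548, -0.314]
contact_force: [-0.4, 0.5, -3.0]
grip_width: 0.0207
```

```bash
python3 - <<'E'
from h import *
o=st();print(hs(o["tcp_pos"]))
E
```

```text
9.1 [0.5121 0.0625 0.1301] yaw -22.95 F [-0.4  0.5 -3. ] M [-0.01 -0.02 -0.02] w 0.0207 qv 0.008 j7 -0.42
[ 0.0403 -0.0008]
```

Call:
{"fn": "play_rows", "kwargs": {"plan": [[-1,-0.001,-0.0023,0,0],[-1,-0.0015,-0.0035,0,0],[-1,-0.002,-0.0045,0,0],[-1,-0.002,-0.0045,0,0]]}}

```text
clock: 9.5
tcp_pos: [0.5103, 0.0585, 0.1301]
orientation: [0.314, 1.548, -0.314]
contact_force: [0.0, -0.3, -1.9]
grip_width: 0.0206
```

```bash
python3 - <<'E'
from h import *
o=st();print(hs(o["tcp_pos"]))
E
```

```text
9.5 [0.5103 0.0585 0.1301] yaw -22.93 F [ 0.  -0.3 -1.9] M [ 0.06  0.   -0.04] w 0.0206 qv 0.003 j7 -0.41
[ 0.0448 -0.0008]
```

Call:
{"fn": "play_rows", "kwargs": {"plan": [[-1,0,0,0.002,0],[-1,0,0,0.004,0],[-1,0,0,0.005,0],[-1,0,0,0.005,0]]}}

```text
clock: 9.9
tcp_pos: [0.5105, 0.0586, 0.1352]
orientation: [0.314, 1.548, -0.314]
contact_force: [-0.3, 0.6, -3.2]
grip_width: 0.0206
```

```bash
python3 - <<'E'
from h import *
o=st();print(hs(o["tcp_pos"]))
E
```

```text
9.9 [0.5105 0.0586 0.1352] yaw -22.91 F [-0.3  0.6 -3.2] M [ 0.07 -0.09 -0.  ] w 0.0206 qv 0.005 j7 -0.42
[ 0.0446 -0.0008]
```

Call:
{"fn": "play_rows", "kwargs": {"plan": [[-1,0,0,0.002,0],[-1,0,0,0.004,0],[-1,0,0,0.006,0],[-1,0,0,0.006,0]]}}

```text
clock: 10.3
tcp_pos: [0.5109, 0.059, 0.1416]
orientation: [0.314, 1.547, -0.313]
contact_force: [0.6, 1.6, -0.5]
grip_width: 0.0212
```

```bash
python3 - <<'E'
from h import *
o=st();print(hs(o["tcp_pos"]))
p=r.grab_frame("scene")
cv2.imwrite("pics/j.png",cv2.resize(p["pixels"][150:220,255:345],None,fx=8,fy=8,interpolation=cv2.INTER_CUBIC))
o=st()
E
```

```text
10.3 [0.5109 0.059  0.1416] yaw -22.91 F [ 0.6  1.6 -0.5] M [ 0.53 -0.3  -0.05] w 0.0212 qv 0.003 j7 -0.42
[ 0.0441 -0.0005]
10.35 [0.5109 0.0589 0.1416] yaw -22.91 F [ 0.7  1.8 -1.6] M [ 0.49 -0.23  0.04] w 0.021 qv 0.002 j7 -0.42
```

View pics/j.png

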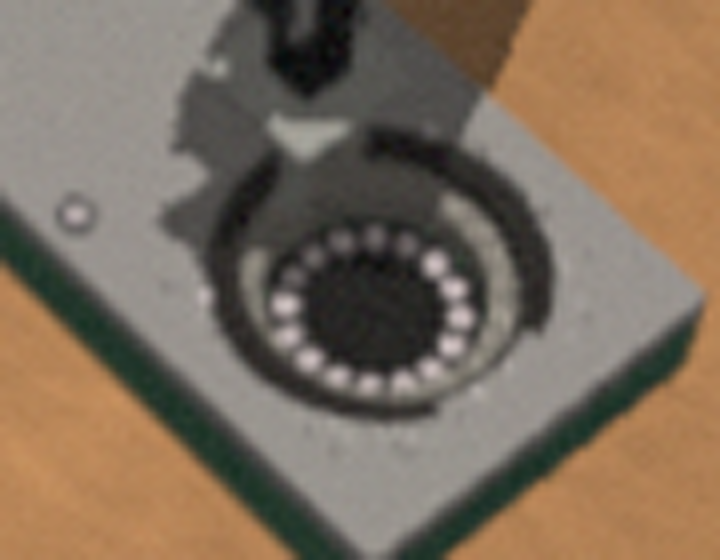

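Call:
{"fn": "play_rows", "kwargs": {"plan": [[-1,0.0005,0.001,0.001,0],[-1,0.0007,0.0017,0.003,0],[-1,0.001,0.0023,0.005,0],[-1,0.001,0.0023,0.007,0],[-1,0.001,0.0023,0.007,0]]}}

```text
clock: 10.85
tcp_pos: [0.5113, 0.0607, 0.1483]
orientation: [0.314, 1.548, -0.314]
contact_force: [0.1, 0.2, -2.8]
grip_width: 0.0206
```

```bash
python3 - <<'E'
from h import *
o=st();print(hs(o["tcp_pos"]))
p=r.grab_frame("scene")
cv2.imwrite("pics/k.png",cv2.resize(p["pixels"][150:220,255:345],None,fx=8,fy=8,interpolation=cv2.INTER_CUBIC))
o=st()
E
```

```text
10.85 [0.5113 0.0607 0.1483] yaw -22.93 F [ 0.1  0.2 -2.8] M [-0.09  0.    0.03] w 0.0206 qv 0.006 j7 -0.43
[ 0.0424 -0.0008]
10.9 [0.5113 0.0607 0.1482] yaw -22.93 F [ 0.1  0.8 -1.8] M [-0.11 -0.   -0.03] w 0.021 qv 0.004 j7 -0.43
```

View pics/k.png

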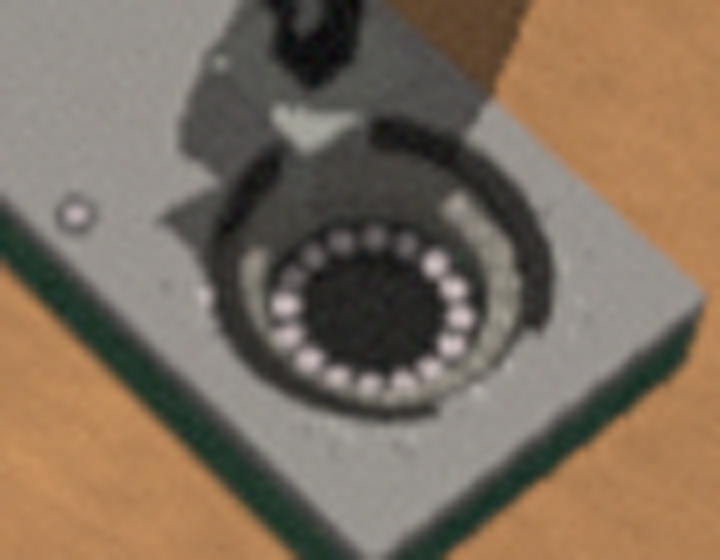

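The ring's dark arc now overlaps the rim near the slot (crop 380,125), so it is tilting up. I'll keep lifting.

Call:
{"fn": "play_rows", "kwargs": {"plan": [[-1,0,0,0.002,0],[-1,0.0002,0.0005,0.004,0],[-1,0.0003,0.0007,0.006,0],[-1,0.0004,0.001,0.009,0],[-1,0.0004,0.001,0.009,0]]}}

```text
clock: 11.4
tcp_pos: [0.5121, 0.062, 0.1576]
orientation: [0.314, 1.547, -0.313]
contact_force: [-0.5, -0.4, -2.8]
grip_width: 0.0208
```

```bash
python3 - <<'E'
from h import *
o=st();print(hs(o["tcp_pos"]))
ps=crops("l",{"scene":(300,185),"top":(220,235)},(45,35))
for l in ["ring","ring_end"]:
  for d in r.pinpoint(ps["scene"],l)[:1]: print(l,d["conf"],np.array(d["position"])*[512,384])
for d in r.outline_of(ps["scene"],"ring")[:1]:
    m=d["mask"];X=cloud(ps["scene"])[m];print(d["conf"],m.sum())
    H=np.array([np.r_[hs(x),x[2]] for x in X])
    for a in range(-60,80,20):
        s=H[(H[:,0]*1000>a)&(H[:,0]*1000<a+20)]
        if len(s): print(a,len(s),np.median(s[:,2]).round(4),np.percentile(s[:,2],90).round(4))
o=st()
E
```

```text
11.4 [0.5121 0.062  0.1576] yaw -22.91 F [-0.5 -0.4 -2.8] M [0.03 0.06 0.  ] w 0.0208 qv 0.008 j7 -0.44
[ 0.0409 -0.0006]
ring 0.59 [303.2064 185.0112]
ring_end 0.84 [290.7136 165.312 ]
0.56 302
-60 21 0.0487 0.0512
-40 63 0.0518 0.0553
-20 60 0.0567 0.0607
0 57 0.0614 0.0652
20 61 0.066 0.07
40 36 0.0699 0.0727
11.65 [0.5118 0.0619 0.1571] yaw -22.92 F [-0.   0.8 -2.7] M [ 0.17 -0.08  0.04] w 0.0208 qv 0.002 j7 -0.44
```

View pics/l_scene.png

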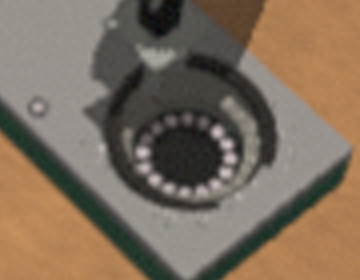

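The depth along the ring climbs from 0.048 at the lip side to 0.070 at the slot side. That is a 12.5° tilt, with the ring resting on the foot as planned. Now I'll draw it along +x.

Call:
{"fn": "play_rows", "kwargs": {"plan": [[-1,-0.0012,-0.0028,0,0],[-1,-0.0023,-0.0055,0,0],[-1,-0.0035,-0.0083,0,0],[-1,-0.0047,-0.011,0,0],[-1,-0.0058,-0.0138,0,0],[-1,-0.0058,-0.0138,0,0]]}}

```text
clock: 12.25
tcp_pos: [0.5058, 0.0474, 0.1572]
orientation: [0.314, 1.548, -0.314]
contact_force: [0.0, 0.4, -3.4]
grip_width: 0.0208
```

```bash
cat >> h.py <<'E'
def ringfit(tag,c=(295,180)):
    o=st();print("tcp hs",hs(o["tcp_pos"]))
    p=r.grab_frame("scene")
    cv2.imwrite(f"pics/{tag}.png",cv2.resize(p["pixels"][c[1]-45:c[1]+45,c[0]-60:c[0]+60],None,fx=6,fy=6,interpolation=cv2.INTER_CUBIC))
    for d in r.outline_of(p,"ring")[:1]:
        m=d["mask"];X=cloud(p)[m];X=X-[.001,.0012,.0]
        H=np.array([np.r_[hs(x),x[2]] for x in X]);H=H[np.isfinite(H).all(1)]
        print("conf",d["conf"],len(H),"x",np.percentile(H[:,0],[1,99]).round(3),"y",np.percentile(H[:,1],[1,99]).round(3))
        for a in np.arange(-80,240,20):
            s=H[(H[:,0]*1000>a)&(H[:,0]*1000<a+20)]
            if len(s)>3: print(a,len(s),np.median(s[:,2]).round(4),end=" | ")
        print()
E
python3 - <<'E'
from h import *
ringfit("m")
E
```

```text
12.25 [0.5058 0.0474 0.1572] yaw -22.96 F [ 0.   0.4 -3.4] M [ 0.    0.02 -0.  ] w 0.0208 qv 0.008 j7 -0.42
tcp hs [ 0.0567 -0.0007]
conf 0.62 255 x [-0.042  0.051] y [-0.06   0.057]
-60 9 0.0463 | -40 72 0.0464 | -20 51 0.0516 | 0 50 0.0564 | 20 48 0.0609 | 40 25 0.0655 |
```

View pics/m.png

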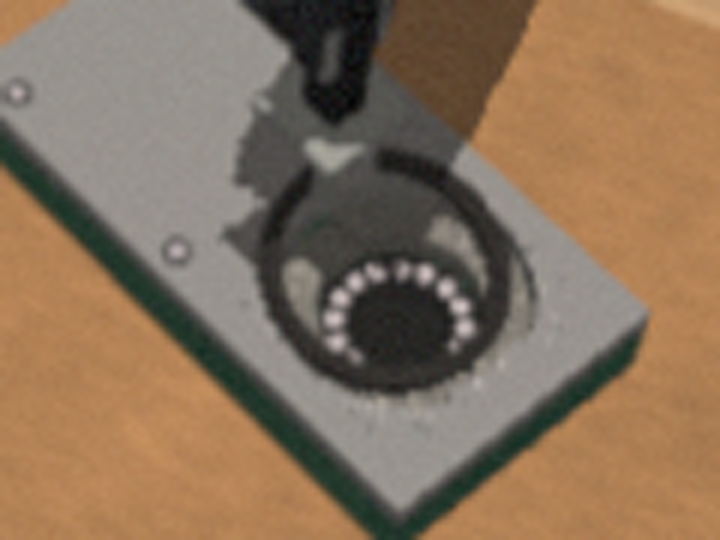

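The whole ring outline is visible and clear of the lip (crop 385,275). I'll keep drawing.

Call:
{"fn": "play_rows", "kwargs": {"plan": [[-1,-0.0023,-0.0055,0,0],[-1,-0.0047,-0.011,0,0],[-1,-0.007,-0.0166,0,0],[-1,-0.0093,-0.0221,0,0],[-1,-0.0117,-0.0276,0,0],[-1,-0.014,-0.0332,0,0],[-1,-0.0164,-0.0387,0,0],[-1,-0.0187,-0.0442,0,0],[-1,-0.0187,-0.0442,0,0]]}}

```text
clock: 13.25
tcp_pos: [0.4866, 0.0025, 0.157]
orientation: [0.314, 1.548, -0.315]
contact_force: [-0.1, -0.3, -2.3]
grip_width: 0.0206
```

```bash
python3 - <<'E'
from h import *
ringfit("n",(285,170))
E
```

```text
13.25 [0.4866 0.0025 0.157 ] yaw -23.0 F [-0.1 -0.3 -2.3] M [-0.06  0.02  0.03] w 0.0206 qv 0.012 j7 -0.35
tcp hs [ 0.1055 -0.0009]
conf 0.63 464 x [0.005 0.12 ] y [-0.069  0.057]
0 104 0.0556 | 20 75 0.0574 | 40 70 0.0604 | 60 68 0.0632 | 80 74 0.0661 | 100 67 0.0685 | 120 5 0.0676 |
```

View pics/n.png

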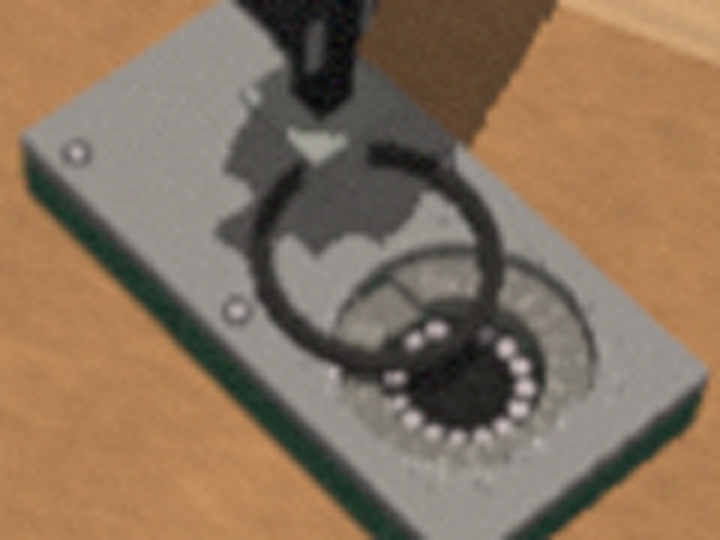

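Call:
{"fn": "play_rows", "kwargs": {"plan": [[-1,-0.0023,-0.0055,0,0],[-1,-0.0047,-0.011,0,0],[-1,-0.007,-0.0166,0,0],[-1,-0.0093,-0.0221,0,0],[-1,-0.0117,-0.0276,0,0],[-1,-0.014,-0.0332,0,0],[-1,-0.0164,-0.0387,0,0],[-1,-0.0187,-0.0442,0,0],[-1,-0.0187,-0.0442,0,0]]}}

```text
clock: 14.25
tcp_pos: [0.468, -0.0415, 0.1571]
orientation: [0.315, 1.548, -0.315]
contact_force: [-0.7, -0.1, -1.7]
grip_width: 0.0204
```

```bash
python3 - <<'E'
from h import *
ringfit("q",(275,160))
E
```

```text
14.25 [ 0.468  -0.0415  0.1571] yaw -23.0 F [-0.7 -0.1 -1.7] M [-0.04  0.02  0.03] w 0.0204 qv 0.013 j7 -0.27
tcp hs [ 0.1533 -0.0009]
conf 0.64 478 x [0.051 0.17 ] y [-0.07   0.056]
40 61 0.0587 | 60 98 0.0592 | 80 71 0.0614 | 100 73 0.0633 | 120 76 0.0654 | 140 67 0.0683 | 160 28 0.0693 |
```

View pics/q.png

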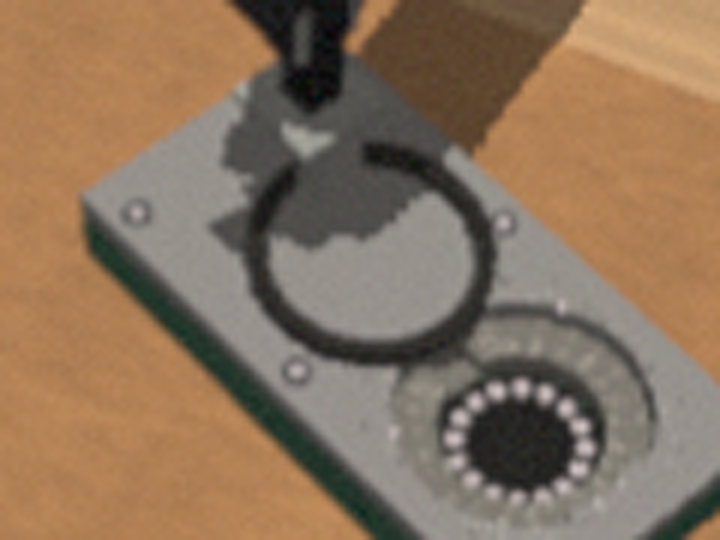

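Call:
{"fn": "play_rows", "kwargs": {"plan": [[-1,-0.0023,-0.0055,0,0],[-1,-0.0047,-0.011,0,0],[-1,-0.007,-0.0166,0,0],[-1,-0.0093,-0.0221,0,0],[-1,-0.0117,-0.0276,0,0],[-1,-0.0144,-0.034,0,0],[-1,-0.0144,-0.034,0,0],[-1,-0.0144,-0.034,-0.0025,0],[-1,-0.0144,-0.034,-0.0045,0],[-1,-0.0144,-0.034,-0.0045,0]]}}

```text
clock: 15.35
tcp_pos: [0.4539, -0.0741, 0.1522]
orientation: [0.313, 1.549, -0.314]
contact_force: [-0.9, 0.1, -3.5]
grip_width: 0.0204
```

```bash
python3 - <<'E'
from h import *
ringfit("s",(265,150))
E
```

```text
15.35 [ 0.4539 -0.0741  0.1522] yaw -22.89 F [-0.9  0.1 -3.5] M [-0.04  0.04 -0.02] w 0.0204 qv 0.006 j7 -0.2
tcp hs [ 0.1888 -0.0012]
conf 0.64 438 x [0.089 0.214] y [-0.062  0.056]
80 73 0.0592 | 100 77 0.0598 | 120 65 0.0602 | 140 60 0.0618 | 160 61 0.0634 | 180 73 0.064 | 200 28 0.0625 |
```

View pics/s.png

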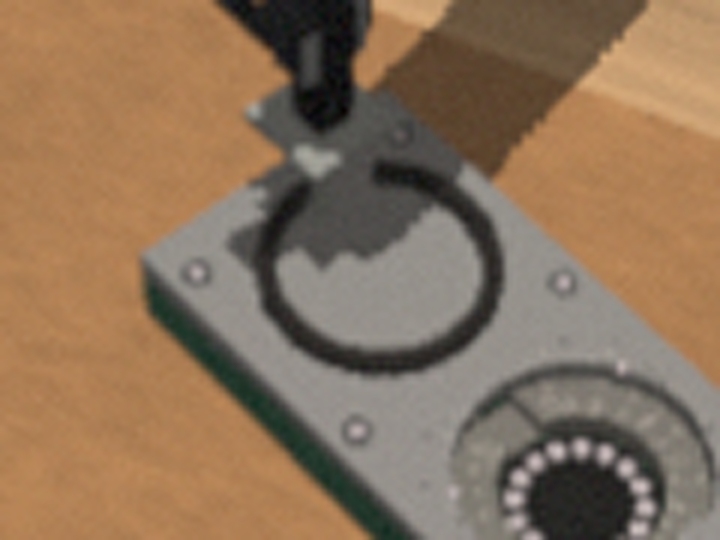

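Ring is clear of the bore and over the blank end, with its centre near x≈147. I'll slip the foot out from under it toward its middle, then raise the pick.

Call:
{"fn": "play_rows", "kwargs": {"plan": [[-1,0.0012,0.0028,0,0],[-1,0.0023,0.0055,0,0],[-1,0.0035,0.0083,0,0],[-1,0.0047,0.011,0,0],[-1,0.0062,0.0147,0,0],[-1,0.0078,0.0184,0,0],[-1,0.0097,0.023,0,0],[-1,0.0117,0.0276,0,0],[-1,0.0117,0.0276,0,0]]}}

```text
clock: 16.35
tcp_pos: [0.4663, -0.0459, 0.1526]
orientation: [0.313, 1.548, -0.313]
contact_force: [-0.1, -0.4, -2.5]
grip_width: 0.0209
```

```bash
python3 - <<'E'
from h import *
ringfit("t",(265,150))
E
```

```text
16.35 [ 0.4663 -0.0459  0.1526] yaw -22.85 F [-0.1 -0.4 -2.5] M [-0.04 -0.02  0.02] w 0.0209 qv 0.011 j7 -0.25
tcp hs [ 0.158  -0.0008]
conf 0.71 392 x [0.09  0.206] y [-0.061  0.056]
80 70 0.0586 | 100 84 0.0582 | 120 70 0.0576 | 140 54 0.0576 | 160 36 0.0579 | 180 52 0.0577 | 200 24 0.0575 |
```

View pics/t.png

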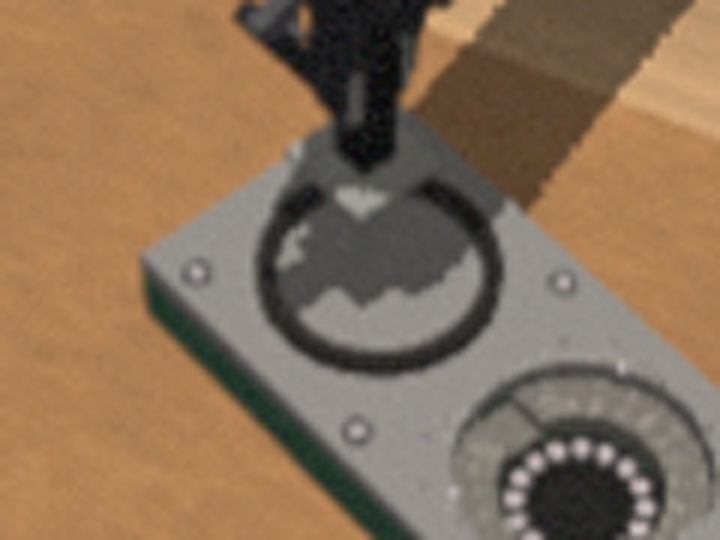

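The ring lies flat, with its top at 0.058 all round, spanning x 0.09..0.206 and y ±0.06 on the blank end. I'll lift the pick and return it to the stand.

Call:
{"fn": "play_rows", "kwargs": {"plan": [[-1,0,0,0.01,0],[-1,0,0,0.03,0],[-1,0,0,0.055,0],[-1,0,0,0.08,0],[-1,0,0,0.1,0],[-1,0,0,0.1,0]]}}

```text
clock: 17.05
tcp_pos: [0.4677, -0.0473, 0.2557]
orientation: [0.316, 1.542, -0.312]
contact_force: [-0.6, -0.5, -1.8]
grip_width: 0.021
```

Call:
{"fn": "play_rows", "kwargs": {"plan": [[-1,0.006,0.035,0,0.08],[-1,0.013,0.07,0,0.16],[-1,0.02,0.105,0,0.24],[-1,0.027,0.14,0,0.32],[-1,0.034,0.175,0,0.4],[-1,0.041,0.21,0,0.48],[-1,0.048,0.245,0,0.56],[-1,0.055,0.28,0,0.64],[-1,0.062,0.325,0,0.72],[-1,0.0685,0.3673,0,0.8]]}}

```text
clock: 18.05
tcp_pos: [0.5341, 0.3217, 0.2515]
orientation: [-0.316, 1.549, 0.315]
contact_force: [0.6, -0.2, -1.4]
grip_width: 0.0206
```

Call:
{"fn": "play_rows", "kwargs": {"plan": [[-1,0,0,0,0],[-1,0,0,0,0],[-1,0,0,-0.01,0],[-1,0,0,-0.01,0]]}}

```text
clock: 18.45
tcp_pos: [0.5337, 0.3182, 0.2407]
orientation: [-0.313, 1.551, 0.311]
contact_force: [-0.8, -0.3, -2.2]
grip_width: 0.0208
```

```bash
python3 - <<'E'
from h import *
o=st()
p=r.grab_frame("top")
s=8;u0,v0,w,h=80,195,90,70
im=cv2.resize(p["pixels"][v0:v0+h,u0:u0+w],None,fx=s,fy=s,interpolation=cv2.INTER_CUBIC)
cv2.imwrite("pics/u_top.png",im)
p=r.grab_frame("scene")
cv2.imwrite("pics/u_sc.png",cv2.resize(p["pixels"][160:250,330:450],None,fx=6,fy=6,interpolation=cv2.INTER_CUBIC))
save(p,"u_full.png")
st()
E
```

```text
18.45 [0.5337 0.3182 0.2407] yaw 22.77 F [-0.8 -0.3 -2.2] M [-0.06 -0.03 -0.04] w 0.0208 qv 0.021 j7 -0.13
18.55 [0.5342 0.3191 0.2421] yaw 22.81 F [ 0.2 -0.  -0.4] M [0.01 0.04 0.01] w 0.0204 qv 0.017 j7 -0.13
```

View pics/u_top.png

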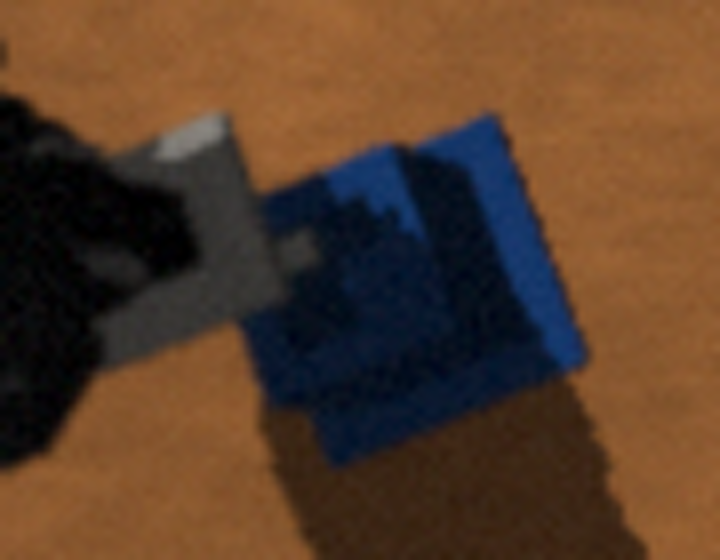

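View pics/u_sc.png

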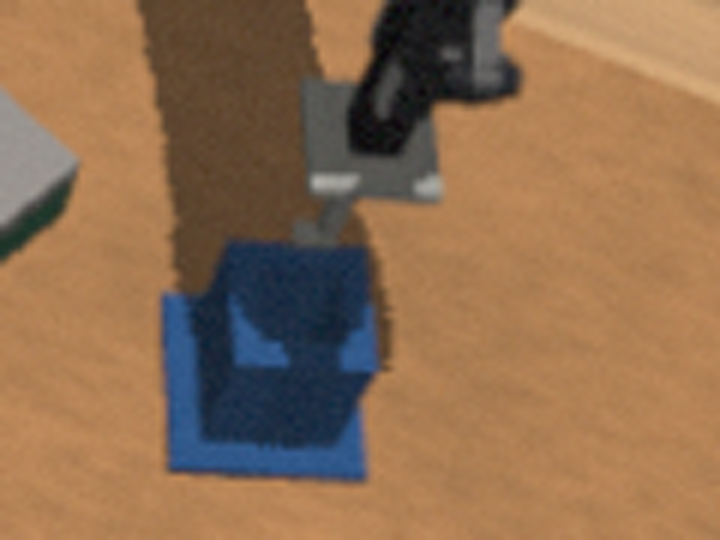

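View pics/u_full.png

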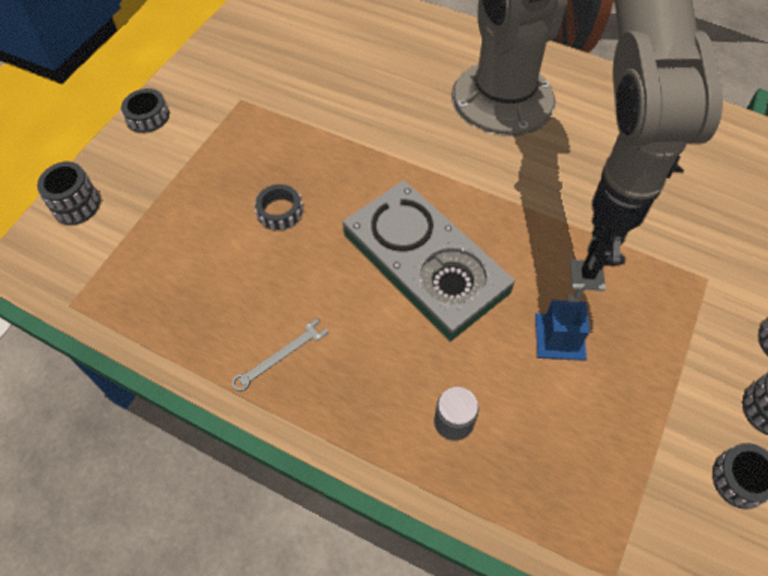

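The ring lies on the blank end (400,222) and the bystanders are unmoved. The pick is over the stand with the same attitude as when it was taken out, so I'll lower it.

Call:
{"fn": "play_rows", "kwargs": {"plan": [[-1,0,0,-0.02,0],[-1,0,0,-0.04,0],[-1,0,0,-0.06,0],[-1,0,0,-0.08,0],[-1,0,0,-0.1,0],[-1,0,0,-0.115,0],[-1,0,0,-0.125,0],[-1,0,0,-0.1305,0],[-1,0,0,-0.1305,0],[-1,0,0,-0.1305,0]]}}

```text
clock: 19.55
tcp_pos: [0.5348, 0.3208, 0.1128]
orientation: [-0.313, 1.547, 0.314]
contact_force: [0.8, -0.1, -1.3]
grip_width: 0.0206
```

```bash
python3 - <<'E'
from h import *
o=st()
crops("v",{"scene":(385,205),"top":(120,225)},(50,45))
st()
E
```

```text
19.55 [0.5348 0.3208 0.1128] yaw 22.91 F [ 0.8 -0.1 -1.3] M [ 0.02 -0.   -0.  ] w 0.0206 qv 0.005 j7 -0.1
19.65 [0.5348 0.3208 0.1129] yaw 22.92 F [ 0.4 -0.8 -1.8] M [ 0.   -0.03  0.02] w 0.0209 qv 0.003 j7 -0.1
```

View pics/v_scene.png

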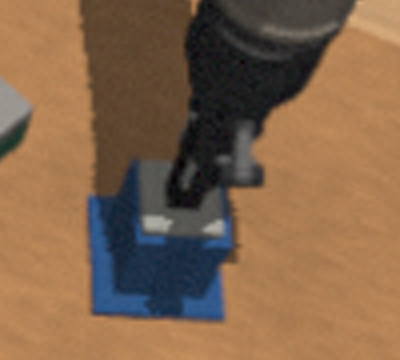

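View pics/v_top.png

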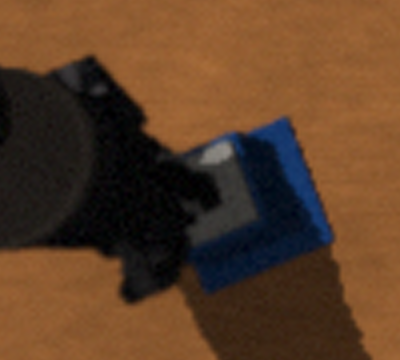

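The guard is over the rim, about 1-2 mm high and not yet loaded. I'll go down a touch more and then release.

Call:
{"fn": "play_rows", "kwargs": {"plan": [[-1,0,0,-0.001,0],[-1,0,0,-0.002,0],[-1,0,0,-0.002,0],[-1,0,0,-0.002,0]]}}

```text
clock: 20.05
tcp_pos: [0.5347, 0.3207, 0.111]
orientation: [-0.313, 1.547, 0.314]
contact_force: [-1.2, -1.3, 5.3]
grip_width: 0.0207
```

```bash
python3 - <<'E'
from h import *
st()
E
```

```text
20.05 [0.5347 0.3207 0.111 ] yaw 22.91 F [-1.2 -1.3  5.3] M [-0.25  0.56  0.03] w 0.0207 qv 0.002 j7 -0.09
```

Seated, with the rim now carrying load (5 N). I'll open slowly, then withdraw straight up.

Call:
{"fn": "play_rows", "kwargs": {"plan": [[-0.3,0,0,0,0],[-0.2,0,0,0,0],[0,0,0,0,0],[0.3,0,0,0,0],[0.6,0,0,0,0],[1,0,0,0,0],[1,0,0,0,0],[1,0,0,0,0],[1,0,0,0,0]]}}

```text
clock: 20.95
tcp_pos: [0.5344, 0.3205, 0.1101]
orientation: [-0.314, 1.548, 0.314]
contact_force: [-0.1, -0.5, -0.4]
grip_width: 0.0855
```

```bash
python3 - <<'E'
from h import *
st()
crops("w",{"scene":(385,205),"top":(120,225)},(50,45))
E
```

```text
20.95 [0.5344 0.3205 0.1101] yaw 22.92 F [-0.1 -0.5 -0.4] M [ 0.02 -0.01  0.01] w 0.0855 qv 0.001 j7 -0.09
```

View pics/w_scene.png

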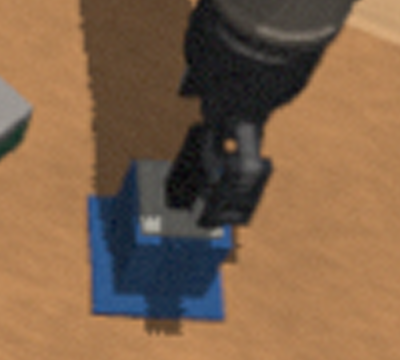

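Call:
{"fn": "play_rows", "kwargs": {"plan": [[1,0,0,0.02,0],[1,0,0,0.05,0],[1,0,0,0.09,0],[1,0,0,0.13,0],[1,0,0,0.16,0],[1,0,0,0.16,0],[1,-0.05,0.04,0.16,0],[1,-0.1,0.08,0.16,0],[1,-0.13,0.12,0.16,0],[1,-0.13,0.12,0.16,0]]}}

```text
clock: 22.05
tcp_pos: [0.3999, 0.4439, 0.2693]
orientation: [-0.317, 1.549, 0.319]
contact_force: [0.6, 0.4, -0.3]
grip_width: 0.085
```

Call:
{"fn": "play_rows", "kwargs": {"plan": [[1,-0.04,0.04,0,0],[1,-0.07,0.08,0,0],[1,-0.07,0.08,0,0],[1,-0.07,0.08,0,0],[1,-0.07,0.08,0,0]]}}

```text
clock: 22.55
tcp_pos: [0.3354, 0.5193, 0.2695]
orientation: [-0.314, 1.548, 0.312]
contact_force: [-0.0, -0.4, 0.4]
grip_width: 0.0851
```

```bash
python3 - <<'E'
from h import *
st()
for n in ["scene","top"]:
    p=r.grab_frame(n);save(p,f"x_{n}.png");X=cloud(p).reshape(-1,3);sg=1 if n=="scene" else -1
    P=X-np.array([.001,.0013,0])*sg
    H=np.c_[(P[:,:2]-B)@ex,(P[:,:2]-B)@ey,P[:,2]]
    s=H[(H[:,2]>.0545)&(H[:,2]<.075)&(H[:,0]>-.08)&(H[:,0]<.24)&(abs(H[:,1])<.09)]
    print(n,len(s),np.percentile(s,[2,50,98],axis=0).round(4).tolist(),cv2.minEnclosingCircle((s[:,:2]*1000).astype(np.float32)))
    for zl,zh in [(.083,.1),(.155,.19)]:
        q=P[(P[:,2]>zl)&(P[:,2]<zh)&(abs(P[:,0]-.535)<.05)&(abs(P[:,1]-.322)<.05)]
        print(zl,len(q),cv2.minAreaRect((q[:,:2]*1000).astype(np.float32)),q[:,2].max())
st()
E
```

```text
22.55 [0.3354 0.5193 0.2695] yaw 22.84 F [-0.  -0.4  0.4] M [-0.    0.    0.01] w 0.0851 qv 0.02 j7 -0.64
scene 543 [[-0.0661, -0.0698, 0.0546], [0.13, 0.0034, 0.0574], [0.2177, 0.0688, 0.0631]] ((76.03333282470703, -1.0469133853912354), 164.09181213378906)
0.083 386 ((533.743408203125, 322.5474853515625), (62.69614791870117, 64.66769409179688), 22.682662963867188) 0.0996804292846937
0.155 104 ((532.6968383789062, 320.33929443359375), (24.055068969726562, 22.619028091430664), 22.069801330566406) 0.17444524408923082
top 531 [[0.0905, -0.059, 0.055], [0.1428, 0.0043, 0.0579], [0.2055, 0.0566, 0.0613]] ((127.6808090209961, 11.90568733215332), 111.96844482421875)
0.083 438 ((533.6921997070312, 322.8590087890625), (62.40766143798828, 63.142940521240234), 23.772932052612305) 0.09989699568862272
0.155 124 ((533.8627319335938, 320.7874755859375), (22.955307006835938, 22.130977630615234), 26.06580352783203) 0.17277109771811083
22.65 [0.3361 0.5189 0.27  ] yaw 22.74 F [ 1.1 -0.1  0.1] M [0.01 0.02 0.02] w 0.0857 qv 0.003 j7 -0.64
```

View pics/x_scene.png

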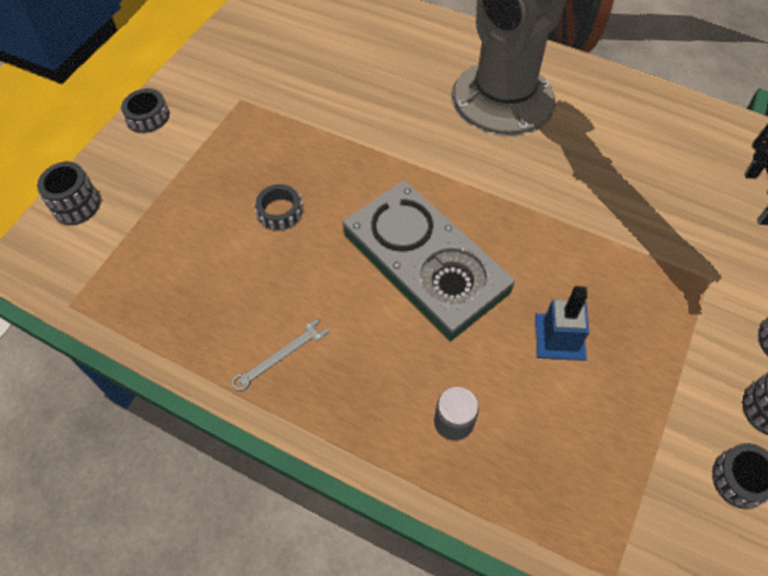

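View pics/x_top.png

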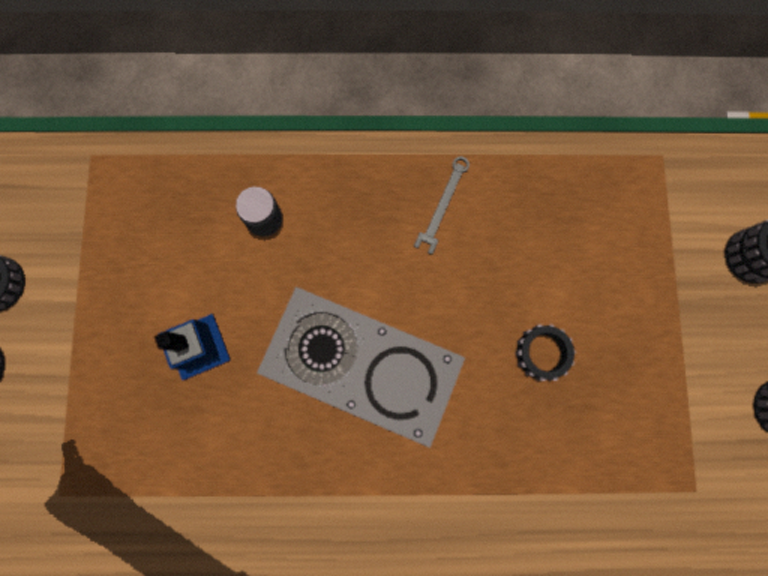

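Both pictures show the ring flat on the blank end, clear of the bore and inside the edges. The pick is upright in its stand and the bystanders haven't moved, so I'll hand in.

```bash
python3 - <<'E'
from bench import r
print(r.hand_in())
E
```

```text
the job is handed in; nothing more can be done
None
```

The ring is out of the bore and lying flat on the blank end. The pick is back upright in its stand, and I handed the job in with the arm clear of everything at about 22.7 s of the 61 s allowed.

**What I did:** I took the pick from its stand, turned its foot along the housing's x and slid it under the ring through the slot. I sprang the ring up to about 12.5° of tilt, drew it out from under the lip along +x, and laid it down. Then I slipped the foot out and put the pick back. Only the pick touched the ring.

**Last checks:**
- **Ring:** its top is at about 58 mm all round, as it should be when flat. In housing axes it spans about x 88 to 208 mm and y ±60 mm, so it is clear of the bore (61.5 mm) and of the edges (232 mm, ±80 mm).
- **Pick:** the guard rests on the rim and the handle stands upright at its starting spot to within about 2 mm.
- **Bystanders:** the cone, tin and spanner look unmoved in both cameras.
- **Forces:** wrist readings between moves stayed below about 6 N.

**Disagreements:** the two cameras disagreed by 2–3 mm, so I averaged them. The automatic circle fit to the ring in the last check was thrown off by stray depth points at the housing's edges. I relied on the percentile spans and the pictures instead.

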